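Close down the craft table

ROBOT

A 6-joint arm with a two-finger parallel gripper is mounted at the origin on the work surface. World frame = base frame: x ahead of the robot, y to its left, z up, the work surface at z = 0. Lengths are in m, angles in rad, forces in N, time in s.
With the tool pointing down it reaches from about 0.425 to 0.95 m from the base axis. Payload 3.5 kg.
Tool frame: the origin (TCP) lies at the very end of the fingers, on their centre line; the grasp point (between the pads) lies 19 mm behind it; z points along the fingers, y is the line along which they close (so a half turn about z gives the same grasp; the last joint's range is limited). The gripper opens to 85 mm and grips with 20 to 120 N. Pads are 22 mm wide; open, the fingers measure 114 mm over their backs; the gripper's body (76 mm by 85 mm) begins 54 mm behind the grasp point. The pads swing forward as they close: fully open they stand 13 mm farther back than shut.
Start: joints at [-1.412, 0.286, 1.577, -0, 1.279, -0.15], TCP at [0.205, -0.643, 0.231] pointing down, gripper open.
Joint ranges: [-2.77, 2.77], [-0.9, 2.22], [0.21, 2.48], [-1.53, 4.67], [0.24, 2.81], [-2.84, 2.84]. Speed limits (rad/s): [2.79, 2.79, 3.14, 3.14, 3.14, 3.14].

INTERFACE

Orientations are given as a 3x3 rotation matrix whose columns are the frame's x, y, z axes.
In Python, from bench import robot, vision gives the robot as it stands. The module is installed in compiled form; this text tells all that it offers.
- The arm moves only by the tool servo_tool, never from a script. Its argument "steps" is a list of rows, each an object with "delta_pos": the shift along the tool's x, y, z in m, a list of three; "rot": the turn, a rotation vector about the tool's x, y, z in rad, a list of three. A call has 1 to 5 rows; each row is the pose to reach, as a shift and turn from the pose commanded when the call began, along the tool's axes at that moment; what a row does not reach only later rows make up. A row lasts 1/12 s, in which the tool goes at most 41.7 mm and 7.16 degrees, less where a joint would pass 70% of its speed; a pose out of reach is approached as far as the arm can. A call with a gripper value outside its range is refused whole. "hand" is the opening, from -1 (shut) to 1 (fully open), set as the call begins (left out, the last holds). The fingers move at their own pace and stop on an object; the grip force is fixed at half the most. Time passes only in rows, so rows that repeat a pose let the fingers close. It gives the time, the measured TCP pose, the force, the opening and the grip force at its end, in the units of the state.
- robot.read_state(): the state, without advancing time (a new reading comes with each control period).
- vision.get_image(name): name is "scene" or "top" or "wrist"; returns the picture (400x640x3 uint8, red, green, blue); there is no depth.
- vision.camera_params(name): a dict with "camera_matrix" (3x3 intrinsics, pixels), "view" (4x4, takes a point from world to camera coordinates). Camera axes: x right, y up, looking along -z (the intrinsics and any distortion apply to the point x, -y, -z); pixel columns grow to the right and rows downward; lengths in m; the calibration is good to about 2 mm. The wrist camera is an equidistant fisheye: a pixel r from the principal point sees the ray r / f radians off the axis. A picture is of the moment at which its call begins: read the wrist's pose just before it. camera_params takes no time and is no camera call; for the wrist camera it gives the pose at the moment of the call.
- robot.job_done(): hands the job in; it is judged then, once.
Trained networks look in the newest picture that a camera, given by its name, has taken for a name from the list of things; names that differ only in an ending like _2 or _b are one class to them, and where a whole thing is asked for, a point or a joint stands for the part that bears it (a point fixed in the world has none). Each returns a list of dicts, best first, with "conf" (0 to 1); they miss things now and then, are a little off and sometimes report something else, mostly with a low value. They report only what shows in the picture. A call takes as long as a camera call.
- vision.boxes_of(camera, label): "pixel" ([column, row] in pixels, amid what is visible of it).
- vision.masks_of(camera, label): "mask" (400x640 bool, what is visible of it) and "pixel" ([column, row] in pixels, amid what is visible of it).
The state is a dict: "clock": time; "qpos": joint angles; "qvel": joint speeds; "tau": joint torques, N m; "tcp_pos": TCP position; "ee_rot": TCP orientation; "force": force on the tool from outside, world axes, zero at the start; "moment": the same for the moment, N m; "opening": opening from 0.0 (shut) to 1.0 (fully open); "grip_force": force on a finger pad.
Only numpy, scipy, OpenCV 4.12 (cv2) and the standard library are available. Lean on these libraries where they do the work, as an engineer would, in place of code of your own. Each camera call takes 0.05 s, during which the arm holds its last target. There are 200 camera calls.

TASK

Close down the craft table for the day: first switch off the socket block by throwing its lever right over, and only then pull every charger plug out of it and put the plugs in the orange tray. Stand all the markers lying on the table upright in the white mug, either end up, with the mug left standing, and leave the other things on the table where they are.

Things in the scene. Friction and masses are not known exactly. Their poses are not given: they have to be found in the camera images.
- block: White socket block, fixed, 270 (x) x 76 (y) x 50 high; origin at the centre of its underside. Three sockets in its top at x = -96, -32, +32, y = 0: wells 24 (x) x 18 (y), 44 deep, grey frames; the switch base is at x = +96, 50 (x) x 70 (y), 25 high. A hidden sprung roller detent holds each plug: pull straight up, about 8 to 15 N, mostly in the first 10 mm, free after 26.
- switch (a joint): Toggle lever of the socket block, rad: near 0 = on (leaning to the block's -y side, up to 0.15 at the start), 1.0 = fully off (leaning to the block's +y side). It turns in the block's y-z plane with light friction and stays where it is left.
- switch_tip (a point): Tip of the red switch lever, about 50 mm long, which can be pushed over with closed fingers.
- plug_black: Charger plug, black case 40 (x) x 34 (y) x 40 high (z), 0.11 kg, no cable, may be absent. Origin at the centre of the case's underside (resting on the block), z up out of the socket. Below it a stem 22 (x) x 16 (y), 26 long, then two brass blades 10 long (36 below the origin). Starts in a socket, axes along the block's; neighbours 24 away along x, nothing beside it along y.
- plug_grey: Charger plug, grey case 40 (x) x 34 (y) x 40 high (z), 0.11 kg, no cable, may be absent. Origin at the centre of the case's underside (resting on the block), z up out of the socket. Below it a stem 22 (x) x 16 (y), 26 long, then two brass blades 10 long (36 below the origin). Starts in a socket, axes along the block's; neighbours 24 away along x, nothing beside it along y.
- plug_blue: Charger plug, blue case 40 (x) x 34 (y) x 40 high (z), 0.11 kg, no cable, may be absent. Origin at the centre of the case's underside (resting on the block), z up out of the socket. Below it a stem 22 (x) x 16 (y), 26 long, then two brass blades 10 long (36 below the origin). Starts in a socket, axes along the block's; neighbours 24 away along x, nothing beside it along y.
- tray: Orange open tray, fixed, 270 (x) x 150 (y), walls 5 thick and 30 high, floor 5 thick. Origin at the centre of its underside.
- mug: White straight-sided mug without a handle, loose, 0.5 kg: 95 high, outer diameter 86 and inner diameter 78 at the rim, slightly narrower at the foot, floor 6 thick. Origin at the centre of its underside, z up.
- marker_red: Chunky marker with a square barrel 14 x 14, 150 long, 0.03 kg, white with a red cap, may be absent. Origin at its centre, its x along its length towards the cap. Starts lying on the table.
- marker_yellow: Chunky marker with a square barrel 14 x 14, 150 long, 0.03 kg, white with a yellow cap, may be absent. Origin at its centre, its x along its length towards the cap. Starts lying on the table.
- marker_green: Chunky marker with a square barrel 14 x 14, 150 long, 0.03 kg, white with a green cap, may be absent. Origin at its centre, its x along its length towards the cap. Starts lying on the table.
- marker_violet: Chunky marker with a square barrel 14 x 14, 150 long, 0.03 kg, white with a violet cap, may be absent. Origin at its centre, its x along its length towards the cap. Starts lying on the table.
- paint_jar: Small paint jar with a yellow lid, diameter 44, 50 high, loose. Origin at the centre of its underside. Not part of the work.
- tape: Roll of blue tape lying flat, diameter 54, 22 high, loose. Origin at the centre of its underside. Not part of the work.
- glue: White glue bottle with a red cap, diameter 52, 120 high, loose. Origin at the centre of its underside. Not part of the work.
- paint_pot: Red paint pot, diameter 70, 70 high, loose. Origin at the centre of its underside. Not part of the work.
- card_stack: Stack of white card, 130 (x) x 90 (y) x 25 high, loose. Origin at the centre of its underside. Not part of the work.

How it is judged:
On the way, in this order (a step that is already met when the one before it is completed fails the run):
1. the socket block is switched off (value of joint switch above 0.8 rad), for 0.2 s.
2. every plug is in the tray (x of plug_black in the frame of tray between -0.13 and 0.13 m and y of plug_black in the frame of tray between -0.07 and 0.07 m and z of plug_black in the frame of tray between 0 and 0.06 m and x of plug_grey in the frame of tray between -0.13 and 0.13 m and y of plug_grey in the frame of tray between -0.07 and 0.07 m and z of plug_grey in the frame of tray between 0 and 0.06 m and x of plug_blue in the frame of tray between -0.13 and 0.13 m and y of plug_blue in the frame of tray between -0.07 and 0.07 m and z of plug_blue in the frame of tray between 0 and 0.06 m), for 0.2 s.
At the end, for the whole second after the job is handed in: Switch past 0.8 rad; plug origins inside the tray (within 130 mm in x, 70 mm in y, under 60 mm up), at rest; markers in the mug within 0.75 rad of upright, centres within 45 mm of its axis and 50 to 100 mm above its underside, at rest; mug within 0.15 rad of upright (all of step 2 and value of joint switch above 0.8 rad and linear speed of each of plug_black, plug_grey, plug_blue, marker_red, marker_yellow, marker_green, marker_violet below 0.05 m/s and horizontal distance between each of marker_red, marker_yellow, marker_green, marker_violet and mug below 0.045 m and z of marker_red in the frame of mug between 0.05 and 0.1 m and (angle between marker_red's own x axis and vertical below 0.75 rad or angle between marker_red's own x axis and vertical above 2.3916 rad) and z of marker_yellow in the frame of mug between 0.05 and 0.1 m and (angle between marker_yellow's own x axis and vertical below 0.75 rad or angle between marker_yellow's own x axis and vertical above 2.3916 rad) and z of marker_green in the frame of mug between 0.05 and 0.1 m and (angle between marker_green's own x axis and vertical below 0.75 rad or angle between marker_green's own x axis and vertical above 2.3916 rad) and z of marker_violet in the frame of mug between 0.05 and 0.1 m and (angle between marker_violet's own x axis and vertical below 0.75 rad or angle between marker_violet's own x axis and vertical above 2.3916 rad) and angle between mug's own z axis and vertical below 0.15 rad); the robot touches nothing.
It fails at once if a plug is pulled out while the switch is still on (value of joint switch below 0.7 rad and distance of any of plug_black, plug_grey, plug_blue from where it was at the start of the episode above 0.015 m).
It fails at once if one of the other things on the table is shifted by more than 40 mm (distance of any of paint_jar, tape, glue, paint_pot, card_stack from where it was at the start of the episode above 0.04 m).
Of plug_black, plug_grey, plug_blue only 2 to 3 are there at a start; the rules pass over those that are not, and their reading is None.
Of marker_red, marker_yellow, marker_green, marker_violet only 3 to 4 are there at a start; the rules pass over those that are not, and their reading is None.
At some moment in a run one of marker_red, marker_yellow, marker_green, marker_violet may be knocked a few centimetres aside while the robot is not near it.
Once in a run the grip may slacken for a moment while it holds something.
It also fails if it takes over 210 s, if anything falls off the work surface, if the arm or the gripper's body presses on something with over 40 N, if the wrist force passes 120 N, or if a joint passes its speed limit or range.

## Working session

There is one attempt and no reset: what is moved stays moved. The work goes in short steps, Python scripts to look and compute and a tool call to move; the robot and the scene stay as the last step left them, time stands still between calls to the robot, and variables do not carry over. Pictures are saved under pics/ and viewed, at most 14 in all, crops included, and the job is handed in when it is done.

Besides the shell and the picture viewer there is one more tool, called after "Call:" in YAML: its name, and indented under it one key for each argument. servo_tool: Moves the arm, as the interface text tells. Its arguments: {"type":"object","properties":{"steps":{"type":"array","items":{"type":"object","properties":{"delta_pos":{"type":"array","items":{"type":"number"}},"rot":{"type":"array","items":{"type":"number"}}}}},"hand":{"type":"number"}},"required":["steps"]}

```bash
mkdir -p pics; cat > h.py <<'E'
import numpy as np, cv2
from bench import robot, vision
def snap(n,f=None):
    im=vision.get_image(n)
    if f: cv2.imwrite('pics/'+f,im[:,:,::-1])
    return im
def proj(n,P,p=None):
    p=p or vision.camera_params(n);P=np.atleast_2d(P)
    c=(np.c_[P,np.ones(len(P))]@np.array(p['view']).T)[:,:3]*[1,-1,-1]
    K=np.array(p['camera_matrix'])
    if n=='wrist':
        r=np.hypot(c[:,0],c[:,1]);th=np.arctan2(r,c[:,2]);s=th/np.maximum(r,1e-9)
        q=np.c_[c[:,0]*s,c[:,1]*s,np.ones(len(c))]
    else: q=c/c[:,2:]
    return (q@K.T)[:,:2]
def ray(n,px,p=None):
    p=p or vision.camera_params(n);V=np.array(p['view']);K=np.array(p['camera_matrix'])
    px=np.atleast_2d(px).astype(float);q=np.c_[px,np.ones(len(px))]@np.linalg.inv(K).T
    if n=='wrist':
        th=np.hypot(q[:,0],q[:,1]);s=np.sin(th)/np.maximum(th,1e-9)
        q=np.c_[q[:,0]*s,q[:,1]*s,np.cos(th)]
    d=(q*[1,-1,-1])@V[:3,:3]
    return -V[:3,:3].T@V[:3,3],d
def atz(n,px,z,p=None):
    o,d=ray(n,px,p);return o+d*((z-o[2])/d[:,2])[:,None]
E
python3 - <<'E'
from h import *
for n in ['scene','top','wrist']:
    snap(n,n+'0.png'); p=vision.camera_params(n);print(n,np.round(p['camera_matrix'],1).tolist(),np.round(p['view'],3).tolist())
s=robot.read_state();print(s)
E
```

```text
scene [[450.2, 0.0, 323.5], [0.0, 450.2, 197.7], [0.0, 0.0, 1.0]] [[0.203, 0.979, -0.003, -0.153], [-0.677, 0.142, 0.722, 0.303], [0.708, -0.145, 0.692, -1.605], [0.0, 0.0, 0.0, 1.0]]
top [[434.7, 0.0, 328.5], [0.0, 434.7, 202.6], [0.0, 0.0, 1.0]] [[0.172, -0.985, 0.002, -0.029], [0.965, 0.169, 0.202, -0.576], [-0.199, -0.033, 0.979, -0.996], [0.0, 0.0, 0.0, 1.0]]
wrist [[309.7, 0.0, 315.1], [0.0, 309.7, 197.6], [0.0, 0.0, 1.0]] [[0.303, -0.953, -0.002, -0.675], [0.901, 0.288, -0.323, 0.041], [0.309, 0.096, 0.946, -0.38], [0.0, 0.0, 0.0, 1.0]]
{'clock': 0.15, 'qpos': array([-1.41202303e+00,  2.87000388e-01,  1.57783855e+00, -1.82812022e-05,
        1.27860900e+00, -1.49958618e-01]), 'qvel': array([-0.00048822, -0.00212714, -0.00333912, -0.00042212,  0.00226594,
       -0.00051601]), 'tau': array([ 1.26062481e-03, -4.06603396e+01, -2.93140393e+01, -1.10542098e-04,
        3.95615920e-03, -1.30743416e-08]), 'tcp_pos': array([ 0.2050679 , -0.64255779,  0.23024063]), 'ee_rot': array([[ 9.52718081e-01,  3.03855495e-01, -3.10620542e-04],
       [ 3.03855543e-01, -9.52716360e-01,  1.82918585e-03],
       [ 2.59874900e-04, -1.83708221e-03, -9.99998279e-01]]), 'force': array([0.2474428 , 0.44256818, 0.10228131]), 'moment': array([0.00708234, 0.00071576, 0.0524829 ]), 'grip_force': 0.0, 'opening': 1.0018889129084654}
```

View pics/top0.png

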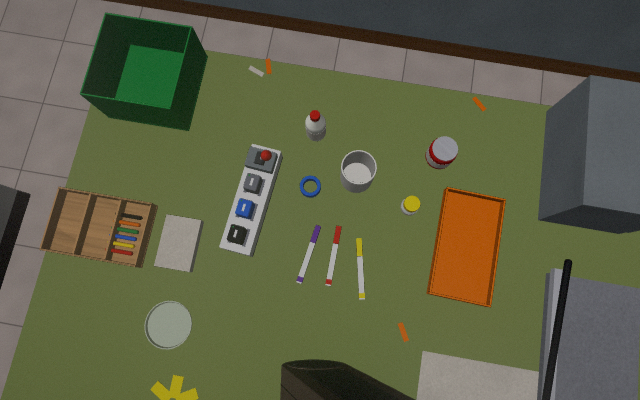

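View pics/scene0.png

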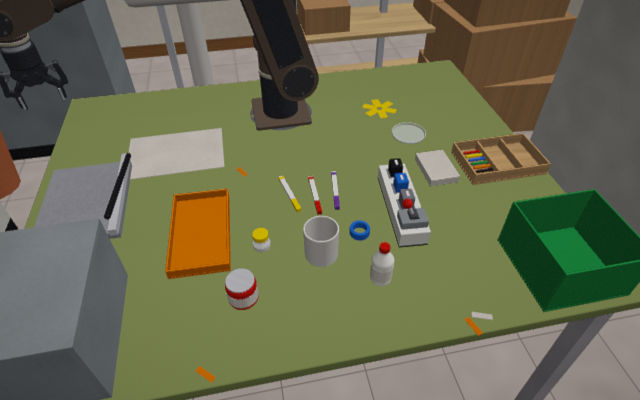

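Both views show black, blue and grey plugs in the block (top view: 237,234 / 245,208 / 253,184), with the red lever tip at (266,156). Violet, red and yellow markers lie near (308,254), (333,255) and (361,268). The mug is at (358,171) and the tray at (467,247).

```bash
cat >> h.py <<'E'
from scipy.optimize import minimize
def box(lx,ly,z0,z1): return np.array([[sx*lx/2,sy*ly/2,z] for sx in(-1,1) for sy in(-1,1) for z in(z0,z1)])
def cyl(d,z0,z1,d1=None):
    a=np.linspace(0,2*np.pi,24,endpoint=False);d1=d1 or d
    return np.r_[np.c_[d/2*np.cos(a),d/2*np.sin(a),0*a+z0],np.c_[d1/2*np.cos(a),d1/2*np.sin(a),0*a+z1]]
def place(M,q):
    c,s=np.cos(q[2]),np.sin(q[2]);return M@np.array([[c,s,0],[-s,c,0],[0,0,1]])+[q[0],q[1],0]
def getmask(cam,l):
    m=vision.masks_of(cam,l);m=[x for x in m if x['conf']>.3]
    return m[0] if m else None
def fit(M,masks,q0,yaw=True,P={}):
    """masks {cam: bool}; pose x,y,yaw by silhouette IoU"""
    ps={c:P.get(c) or vision.camera_params(c) for c in masks}
    S=4
    big={c:cv2.resize(m.astype(np.uint8),None,fx=S,fy=S,interpolation=cv2.INTER_LINEAR)>0 for c,m in masks.items()}
    def cost(v):
        q=[v[0],v[1],v[2] if yaw else q0[2]];L=0
        for c in masks:
            h=cv2.convexHull(np.round((proj(c,place(M,q),ps[c])+.5)*S).astype(np.int32))
            r=np.zeros(big[c].shape,np.uint8);cv2.fillConvexPoly(r,h,1)
            L+=1-(big[c]&(r>0)).sum()/((big[c]|(r>0)).sum()+1)
        return L/len(masks)
    d=[[0,0,0],[.012,0,0],[0,.012,0]]+([[0,0,.15]] if yaw else [])
    n=3 if yaw else 2
    x0=np.array(q0,float)[:n]
    r=minimize(cost,x0,method='Nelder-Mead',options=dict(initial_simplex=x0+np.array(d)[:,:n],xatol=2e-4,fatol=1e-4,maxiter=150))
    return r.x,r.fun
MOD=dict(plug_black=box(.04,.034,.05,.09),plug_grey=box(.04,.034,.05,.09),plug_blue=box(.04,.034,.05,.09),tray=box(.27,.15,0,.03),mug=cyl(.082,0,.095,.086),
 paint_jar=cyl(.044,0,.05),tape=cyl(.054,0,.022),glue=cyl(.052,0,.12),paint_pot=cyl(.07,0,.07),card_stack=box(.13,.09,0,.025))
for c in['red','yellow','green','violet']: MOD['marker_'+c]=box(.15,.014,0,.014)
E
cat > survey.py <<'E'
from h import *
P={c:vision.camera_params(c) for c in('top','scene')}
for l,M in MOD.items():
    ms={c:getmask(c,l) for c in P}
    ms={c:m for c,m in ms.items() if m}
    if not ms: print(l,'none');continue
    if 'top' in ms:
        q=atz('top',ms['top']['pixel'],M[:,2].mean(),P['top'])[0]
        ys,xs=np.nonzero(ms['top']['mask']);w=atz('top',np.c_[xs,ys],M[:,2].mean(),P['top'])[:,:2]
        ev,U=np.linalg.eigh(np.cov(w.T));yaw=np.arctan2(U[1,1],U[0,1])
    else: q=atz('scene',ms['scene']['pixel'],M[:,2].mean(),P['scene'])[0];yaw=0
    if 'plug' in l: yaw=-.2+np.pi/2*0
    x,f=fit(M,{c:m['mask'] for c,m in ms.items()},[q[0],q[1],yaw],len(M)==8,P)
    print(l,{c:round(m['conf'],2) for c,m in ms.items()},'q',np.round(q[:2],3),np.round(yaw,2),'fit',np.round(x,4),round(f,3))
for l in['block','switch_tip','switch']:
  for c in P:
    b=vision.boxes_of(c,l)[:2];print(l,c,[(round(t['conf'],2),np.round(t['pixel'],1)) for t in b])
E
python3 survey.py; echo "import h;h.snap;" >/dev/null
```

```text
plug_black {'top': 0.61, 'scene': 0.5} q [0.458 0.267] -0.2 fit [ 0.4565  0.2696 -0.2425] 0.275
plug_grey {'top': 0.55, 'scene': 0.73} q [0.58  0.261] -0.2 fit [ 0.5839  0.2597 -0.0874] 0.39
plug_blue {'top': 0.7, 'scene': 0.49} q [0.516 0.269] -0.2 fit [ 0.5181  0.2635 -0.147 ] 0.258
tray {'top': 0.63, 'scene': 0.7} q [ 0.527 -0.28 ] 3.1 fit [ 0.533  -0.282   3.0987] 0.511
mug {'top': 0.82, 'scene': 0.71} q [0.665 0.012] 3.08 fit [0.6611 0.0137] 0.059
paint_jar {'top': 0.72, 'scene': 0.88} q [ 0.613 -0.129] 2.5 fit [ 0.6068 -0.1299] 0.173
tape {'top': 0.65, 'scene': 0.78} q [0.679 0.018] 3.0 fit [0.6787 0.0067] 0.844
glue {'top': 0.73, 'scene': 0.64} q [0.761 0.142] -2.88 fit [0.7606 0.1384] 0.271
paint_pot {'top': 0.88, 'scene': 0.77} q [ 0.755 -0.192] 2.66 fit [ 0.7542 -0.1885] 0.103
card_stack {'top': 0.92, 'scene': 0.98} q [0.414 0.429] -3.12 fit [ 0.4145  0.4216 -3.12  ] 0.1
marker_red {'top': 0.64, 'scene': 0.76} q [0.453 0.033] 3.13 fit [0.4535 0.0383 3.1134] 0.271
marker_yellow {'top': 0.87, 'scene': 0.7} q [ 0.435 -0.038] -2.92 fit [ 0.4322 -0.0322 -2.9198] 0.166
marker_green {'top': 0.37} q [0.465 0.277] -2.45 fit [ 0.4662  0.2893 -2.4537] 0.755
marker_violet {'top': 0.67, 'scene': 0.63} q [0.447 0.102] 2.99 fit [0.4487 0.0987 2.9845] 0.24
block top [(0.95, array([252.9, 197.2]))]
block scene [(0.75, array([404.8, 214.1]))]
switch_tip top [(0.67, array([266.9, 157.5])), (0.52, array([443.4, 153. ]))]
switch_tip scene [(0.75, array([382., 266.]))]
switch top [(0.43, array([264.6, 155.3]))]
switch scene [(0.44, array([410.1, 201.8]))]
```

```bash
cat > blk.py <<'E'
from h import *
import pickle
P={c:vision.camera_params(c) for c in('top','scene')}
U={}
for c in P:
    u=np.zeros((400,640),bool)
    for l in['block','plug_black','plug_grey','plug_blue','switch_tip']:
        m=getmask(c,l)
        if m is not None: u|=m['mask']; print(c,l,m['mask'].sum(),m['pixel'])
    U[c]=u
parts=[box(.27,.076,0,.05)]+[box(.04,.034,.05,.09)+[x,0,0] for x in(-.096,-.032,.032)]+[box(.05,.07,.05,.075)+[.096,0,0]]
S=4
big={c:cv2.resize(m.astype(np.uint8),None,fx=S,fy=S,interpolation=cv2.INTER_LINEAR)>0 for c,m in U.items()}
def cost(q,cams=P):
    L=0
    for c in cams:
        r=np.zeros(big[c].shape,np.uint8)
        for p in parts: cv2.fillConvexPoly(r,cv2.convexHull(np.round((proj(c,place(p,q),P[c])+.5)*S).astype(np.int32)),1)
        L+=1-(big[c]&(r>0)).sum()/(big[c]|(r>0)).sum()
    return L/len(cams)
x0=np.array([.55,.262,-.08])
for cams in(['top','scene'],['top'],['scene']):
    r=minimize(cost,x0,args=(cams,),method='Nelder-Mead',options=dict(initial_simplex=x0+np.array([[0,0,0],[.01,0,0],[0,.01,0],[0,0,.1]]),xatol=1e-4,fatol=1e-4))
    print(cams,np.round(r.x,4),round(r.fun,3))
    if len(cams)==2: q=r.x
im=vision.get_image('top');im2=cv2.resize(im,None,fx=4,fy=4)[:,:,::-1].copy()
def wire(M,q,col):
    p=np.round((proj('top',place(M,q))+.5)*4).astype(int)
    for a,b in[(0,1),(2,3),(4,5),(6,7),(0,2),(1,3),(4,6),(5,7),(0,4),(1,5),(2,6),(3,7)]: cv2.line(im2,tuple(map(int,p[a])),tuple(map(int,p[b])),col,1)
for p in parts: wire(p,q,(0,255,255))
wire(MOD['marker_red'],[.4535,.0383,3.1134],(255,255,0));wire(MOD['marker_yellow'],[ 0.4322,-0.0322,-2.9198],(255,255,0));wire(MOD['marker_violet'],[ 0.4487 , 0.0987,  2.9845],(255,255,0))
cv2.imwrite('pics/ov.png',im2[560:1160,840:1560][:, :720])
E
python3 blk.py
```

```text
top block 2919 [252.0, 197.1]
top plug_black 277 [238.4, 234.2]
top plug_grey 278 [251.7, 184.9]
top plug_blue 252 [242.9, 210.3]
top switch_tip 115 [266.5, 155.9]
scene block 2314 [407.1, 213.8]
scene plug_black 183 [395.2, 165.4]
scene plug_grey 150 [405.0, 193.3]
scene plug_blue 239 [399.5, 180.5]
['top', 'scene'] [ 0.5521  0.2624 -0.0924] 0.063
['top'] [ 0.5527  0.2638 -0.0866] 0.049
['scene'] [ 0.5485  0.2612 -0.09  ] 0.047
```

View pics/ov.png

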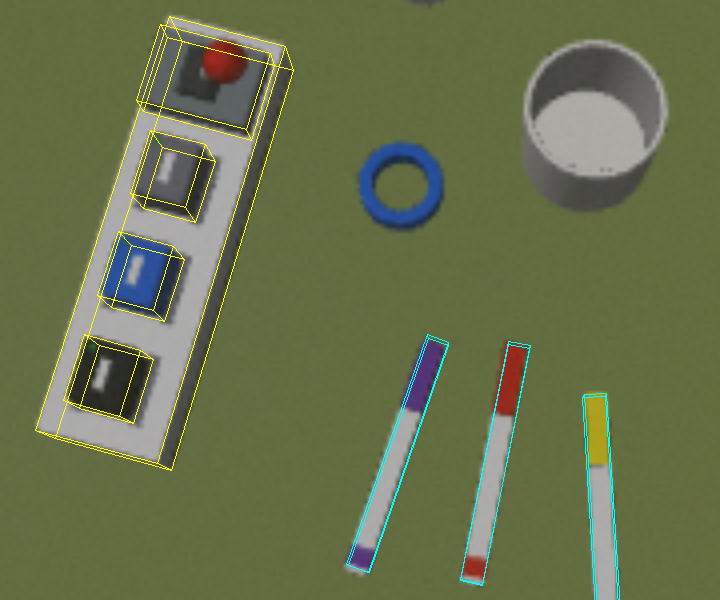

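The wireframes of the block, plugs and markers lie on the picture within about 2 mm. The lever ball at top-view (266,156) leans to the block's -y side. Next I'll measure the tray and lever tip while the arm approaches.

```bash
cat >> h.py <<'E'
def goto(p,psi=None):
    s=robot.read_state();R=s['ee_rot'];d=R.T@(np.array(p)-s['tcp_pos'])
    cur=np.arctan2(R[1,0],R[0,0]);out='delta '+str(np.round(d,4))+' rows %.1f'%(np.linalg.norm(d)/.0417)
    if psi is not None: out+=' rotz %.4f'%(-((psi-cur+np.pi)%(2*np.pi)-np.pi))
    print(out)
def st():
    s=robot.read_state();print('t',round(s['clock'],2),'tcp',np.round(s['tcp_pos'],4),'psi %.4f'%np.arctan2(s['ee_rot'][1,0],s['ee_rot'][0,0]),'z',np.round(s['ee_rot'][:,2],3),'F',np.round(s['force'],1),'op',round(s['opening'],3),'g',round(s['grip_force'],1),'q',np.round(s['qpos'],2))
E
python3 - <<'E'
from h import *
im=vision.get_image('top');hsv=cv2.cvtColor(im,cv2.COLOR_RGB2HSV)
m=((hsv[:,:,0]<15)&(hsv[:,:,1]>180)&(hsv[:,:,2]>90)).astype(np.uint8)
n,l,s,c=cv2.connectedComponentsWithStats(m);i=1+s[1:,4].argmax()
M=box(.27,.15,0,.03)
mk={'top':l==i}
im=vision.get_image('scene');hsv=cv2.cvtColor(im,cv2.COLOR_RGB2HSV)
m=((hsv[:,:,0]<15)&(hsv[:,:,1]>180)&(hsv[:,:,2]>90)).astype(np.uint8)
n,l,s,c=cv2.connectedComponentsWithStats(m);i=1+s[1:,4].argmax();mk['scene']=l==i
for k in mk: print(k,mk[k].sum(),[int(v) for v in cv2.boundingRect(mk[k].astype(np.uint8))])
print('tray',fit(M,mk,[.53,-.28,0.1]),fit(M,mk,[.53,-.28,1.5]))
print('tip top z.115',atz('top',[266.5,155.9],.115),atz('top',[266.5,155.9],.105))
B=[.5521,.2624,-.0924];print('switch pivot',place(np.array([[.096,0,.07],[.096,-.024,.115]]),B))
b=vision.masks_of('scene','switch_tip');print([(x['conf'],x['pixel']) for x in b]);print(proj('scene',place(np.array([[.096,-.024,.115]]),B)))
E
```

```text
top 6620 [427, 187, 79, 120]
scene 198 [167, 265, 63, 13]
tray (array([ 0.53184737, -0.28153551, -0.03753469]), np.float64(0.5192636688306624)) (array([ 0.53199381, -0.28169473,  3.10955022]), np.float64(0.5187590077529596))
tip top z.115 [[0.64537164 0.23181479 0.115     ]] [[0.64827325 0.23381624 0.105     ]]
switch pivot [[0.64769048 0.25354222 0.07      ]
 [0.64547603 0.2296446  0.115     ]]
[(0.41, [362.0, 233.6]), (0.23, [335.6, 192.3])]
[[406.35330702 204.93171439]]
```

Call:
servo_tool:
  steps:
    - {"delta_pos":[0.18,-0.08,0],"rot":[0,0,0.4]}
    - {"delta_pos":[0.18,-0.08,0],"rot":[0,0,0.4]}
    - {"delta_pos":[0.18,-0.08,0],"rot":[0,0,0.4]}
    - {"delta_pos":[0.18,-0.08,0],"rot":[0,0,0.4]}
    - {"delta_pos":[0.18,-0.08,0],"rot":[0,0,0.4]}
  hand: -1

```text
clock: 2.97
tcp_pos: [0.3543, -0.5099, 0.2315]
ee_rot: [[0.996, -0.091, 0.001], [-0.091, -0.996, 0.0], [0.001, -0.001, -1.0]]
force: [0.9, -0.4, -0.3]
opening: 0.297
grip_force: 0.0
```

Call:
servo_tool:
  steps:
    - {"delta_pos":[0.114,-0.163,0],"rot":[0,0,0]}
    - {"delta_pos":[0.114,-0.163,0],"rot":[0,0,0]}
    - {"delta_pos":[0.114,-0.163,0],"rot":[0,0,0]}
    - {"delta_pos":[0.114,-0.163,0],"rot":[0,0,0]}
    - {"delta_pos":[0.114,-0.163,0],"rot":[0,0,0]}

```text
clock: 3.38
tcp_pos: [0.4823, -0.3576, 0.2316]
ee_rot: [[0.996, -0.09, 0.001], [-0.09, -0.996, 0.0], [0.001, -0.0, -1.0]]
force: [-0.6, -0.3, -0.6]
opening: -0.003
grip_force: 0.0
```

Call:
servo_tool:
  steps:
    - {"delta_pos":[0.084,-0.178,0],"rot":[0,0,0]}
    - {"delta_pos":[0.084,-0.178,0],"rot":[0,0,0]}
    - {"delta_pos":[0.084,-0.178,0],"rot":[0,0,0]}
    - {"delta_pos":[0.084,-0.178,0],"rot":[0,0,0]}
    - {"delta_pos":[0.084,-0.178,0],"rot":[0,0,0]}

```text
clock: 3.8
tcp_pos: [0.5818, -0.1875, 0.2316]
ee_rot: [[0.996, -0.089, 0.001], [-0.089, -0.996, 0.0], [0.001, -0.001, -1.0]]
force: [0.9, -0.8, -1.1]
opening: 0.001
grip_force: 0.0
```

Call:
servo_tool:
  steps:
    - {"delta_pos":[0.003,-0.19,0],"rot":[0,0,0]}
    - {"delta_pos":[0.003,-0.19,0],"rot":[0,0,0]}
    - {"delta_pos":[0.003,-0.19,0],"rot":[0,0,0]}
    - {"delta_pos":[0.003,-0.19,0],"rot":[0,0,0]}
    - {"delta_pos":[0.003,-0.19,0],"rot":[0,0,0]}

```text
clock: 4.22
tcp_pos: [0.6008, 0.0024, 0.2315]
ee_rot: [[0.996, -0.088, 0.0], [-0.088, -0.996, 0.001], [0.0, -0.001, -1.0]]
force: [0.3, 0.8, -0.2]
opening: -0.002
grip_force: 0.0
```

Call:
servo_tool:
  steps:
    - {"delta_pos":[0.029,-0.186,0],"rot":[0,0,0]}
    - {"delta_pos":[0.029,-0.186,0],"rot":[0,0,0]}
    - {"delta_pos":[0.029,-0.186,0],"rot":[0,0,0]}
    - {"delta_pos":[0.029,-0.186,0],"rot":[0,0,0]}
    - {"delta_pos":[0.029,-0.186,0],"rot":[0,0,0]}

```text
clock: 4.63
tcp_pos: [0.6469, 0.1853, 0.2314]
ee_rot: [[0.996, -0.088, 0.001], [-0.088, -0.996, 0.002], [0.001, -0.002, -1.0]]
force: [-0.6, -1.1, 0.1]
opening: -0.001
grip_force: 0.0
```

Call:
servo_tool:
  steps:
    - {"delta_pos":[0,0,0.04],"rot":[0,0,0]}
    - {"delta_pos":[0,0,0.08],"rot":[0,0,0]}
    - {"delta_pos":[0,0,0.115],"rot":[0,0,0]}
    - {"delta_pos":[0,0,0.133],"rot":[0,0,0]}
    - {"delta_pos":[0,0,0.133],"rot":[0,0,0]}

```text
clock: 5.05
tcp_pos: [0.6424, 0.1805, 0.0914]
ee_rot: [[0.996, -0.091, -0.012], [-0.091, -0.996, -0.001], [-0.012, 0.003, -1.0]]
force: [-0.7, -1.2, -0.7]
opening: 0.004
grip_force: 0.0
```

Call:
servo_tool:
  steps:
    - {"delta_pos":[0,-0.012,0],"rot":[0,0,0]}
    - {"delta_pos":[0,-0.024,0],"rot":[0,0,0]}
    - {"delta_pos":[0,-0.036,0],"rot":[0,0,0]}
    - {"delta_pos":[0,-0.046,0],"rot":[0,0,0]}
    - {"delta_pos":[0,-0.054,0],"rot":[0,0,0]}

```text
clock: 5.47
tcp_pos: [0.6533, 0.2367, 0.1012]
ee_rot: [[0.996, -0.09, 0.005], [-0.09, -0.996, 0.001], [0.005, -0.002, -1.0]]
force: [0.7, -2.6, 0.9]
opening: -0.004
grip_force: 0.8
```

```bash
python3 - <<'E'
from h import *
st(); a=snap('wrist','w1.png'); b=snap('top','t1.png')
c=cv2.resize(b[120:280,200:400],(600,480)); cv2.imwrite('pics/t1c.png',c[:,:,::-1])
E
```

```text
t 5.47 tcp [0.6533 0.2367 0.1012] psi -0.0903 z [ 0.005  0.001 -1.   ] F [ 0.7 -2.6  0.9] op -0.004 g 0.8 q [0.2  0.45 1.62 0.   1.07 1.86]
```

View pics/w1.png

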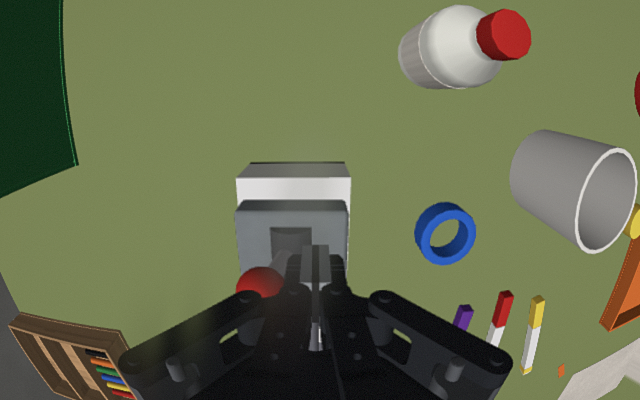

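The wrist view shows the fingers pushing the red lever tip to the left (260,283), part of the way over. I'll keep pushing.

Call:
servo_tool:
  steps:
    - {"delta_pos":[0,-0.006,0],"rot":[0,0,0]}
    - {"delta_pos":[0,-0.012,0],"rot":[0,0,0]}
    - {"delta_pos":[0,-0.016,0],"rot":[0,0,0]}
    - {"delta_pos":[0,-0.018,0],"rot":[0,0,0]}
    - {"delta_pos":[0,-0.018,0],"rot":[0,0,0]}

```text
clock: 5.98
tcp_pos: [0.6526, 0.2496, 0.0975]
ee_rot: [[0.996, -0.09, -0.004], [-0.09, -0.996, -0.007], [-0.003, 0.007, -1.0]]
force: [-1.2, -9.6, 2.1]
opening: 0.003
grip_force: 4.7
```

Call:
servo_tool:
  steps:
    - {"delta_pos":[0,-0.003,0],"rot":[0,0,0]}
    - {"delta_pos":[0,-0.006,0],"rot":[0,0,0]}

```text
clock: 6.15
tcp_pos: [0.6527, 0.2502, 0.0975]
ee_rot: [[0.996, -0.088, -0.007], [-0.088, -0.996, -0.018], [-0.006, 0.019, -1.0]]
force: [-5.0, -29.1, 7.3]
opening: -0.001
grip_force: 14.9
```

Call:
servo_tool:
  steps:
    - {"delta_pos":[0,-0.003,0],"rot":[0,0,0]}
    - {"delta_pos":[0,-0.006,0],"rot":[0,0,0]}

```text
clock: 6.32
tcp_pos: [0.6527, 0.2506, 0.0976]
ee_rot: [[0.996, -0.086, -0.012], [-0.087, -0.996, -0.03], [-0.009, 0.031, -0.999]]
force: [-9.0, -43.1, 10.1]
opening: 0.002
grip_force: 22.2
```

Call:
servo_tool:
  steps:
    - {"delta_pos":[0,0.02,0],"rot":[0,0,0]}
    - {"delta_pos":[0,0.05,0],"rot":[0,0,0]}
    - {"delta_pos":[0,0.05,-0.04],"rot":[0,0,0]}
    - {"delta_pos":[0,0.05,-0.08],"rot":[0,0,0]}
    - {"delta_pos":[0,0.05,-0.08],"rot":[0,0,0]}

```text
clock: 6.73
tcp_pos: [0.6544, 0.2154, 0.1884]
ee_rot: [[0.996, -0.092, 0.015], [-0.093, -0.996, 0.004], [0.015, -0.005, -1.0]]
force: [1.4, 0.5, 2.5]
opening: -0.0
grip_force: 0.0
```

Call:
servo_tool:
  steps:
    - {"delta_pos":[-0.035,-0.017,0],"rot":[0,0,0]}
    - {"delta_pos":[-0.069,-0.0345,0],"rot":[0,0,0]}
    - {"delta_pos":[-0.069,-0.0345,0],"rot":[0,0,0]}
    - {"delta_pos":[-0.069,-0.0345,0],"rot":[0,0,0]}
    - {"delta_pos":[-0.069,-0.0345,0],"rot":[0,0,0]}
  hand: 1

```text
clock: 7.15
tcp_pos: [0.5844, 0.2558, 0.1785]
ee_rot: [[0.996, -0.09, 0.001], [-0.09, -0.996, 0.0], [0.001, -0.0, -1.0]]
force: [1.2, -0.2, -0.3]
opening: 0.711
grip_force: 0.0
```

```bash
python3 - <<'E'
from h import *
st();p=vision.camera_params('wrist'); a=snap('wrist','w2.png')
for l in['plug_grey','plug_blue']:
    b=vision.masks_of('wrist',l);print(l,[(round(x['conf'],2),np.round(x['pixel'],1),np.round(atz('wrist',x['pixel'],.09,p),4)) for x in b[:2]])
B=[.5521,.2624,-.0924];Q=place(np.array([[.032,0,.09],[-.032,0,.09],[-.096,0,.09]]),B);print(Q,proj('wrist',Q,p))
goto([.584,.2595,.055],-.09)
E
```

```text
t 7.15 tcp [0.5844 0.2558 0.1785] psi -0.0905 z [ 0.001  0.    -1.   ] F [ 1.2 -0.2 -0.3] op 0.711 g 0.0 q [0.25 0.25 1.72 0.   1.17 1.92]
plug_grey [(0.9, array([312.2, 200.5]), array([[0.5872, 0.2573, 0.09  ]]))]
plug_blue [(0.75, array([314. , 260.2]), array([[0.5333, 0.2609, 0.09  ]])), (0.68, array([527.9, 262.7]), array([[0.4978, 0.0403, 0.09  ]]))]
[[0.58396349 0.25944741 0.09      ]
 [0.52023651 0.26535259 0.09      ]
 [0.45650952 0.27125778 0.09      ]] [[309.93786382 204.5928828 ]
 [310.33167285 273.27851409]
 [310.75895865 326.82273973]]
delta [-0.0017 -0.0043  0.1234] rows 3.0 rotz -0.0022
```

View pics/w2.png

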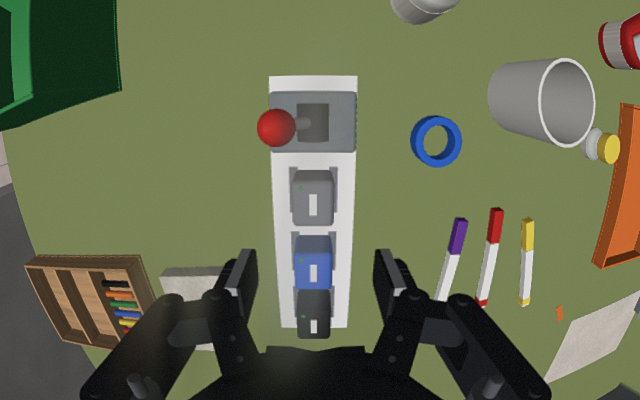

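The lever now leans fully to the +y side (red ball at 276,127), and the plugs lie midway between the open fingers. I'll grip the grey plug and pull.

Call:
servo_tool:
  steps:
    - {"delta_pos":[0,-0.002,0.04],"rot":[0,0,0]}
    - {"delta_pos":[0,-0.002,0.08],"rot":[0,0,0]}
    - {"delta_pos":[0,-0.002,0.11],"rot":[0,0,0]}
    - {"delta_pos":[0,-0.002,0.1235],"rot":[0,0,0]}
    - {"delta_pos":[0,-0.002,0.1235],"rot":[0,0,0]}

```text
clock: 7.72
tcp_pos: [0.582, 0.2561, 0.0501]
ee_rot: [[0.996, -0.092, -0.008], [-0.092, -0.996, -0.002], [-0.008, 0.003, -1.0]]
force: [-1.0, -0.5, 0.6]
opening: 0.998
grip_force: 0.0
```

Call:
servo_tool:
  steps:
    - {"delta_pos":[0,0,0],"rot":[0,0,0]}
    - {"delta_pos":[0,0,0],"rot":[0,0,0]}
    - {"delta_pos":[0,0,0],"rot":[0,0,0]}
    - {"delta_pos":[0,0,0],"rot":[0,0,0]}
    - {"delta_pos":[0,0,0],"rot":[0,0,0]}
  hand: -1

```text
clock: 8.13
tcp_pos: [0.5861, 0.2579, 0.0575]
ee_rot: [[0.996, -0.091, 0.005], [-0.091, -0.996, 0.001], [0.004, -0.002, -1.0]]
force: [0.1, 0.2, -0.4]
opening: 0.39
grip_force: 60.3
```

Call:
servo_tool:
  steps:
    - {"delta_pos":[0,0,0],"rot":[0,0,0]}
    - {"delta_pos":[0,0,-0.006],"rot":[0,0,0]}
    - {"delta_pos":[0,0,-0.012],"rot":[0,0,0]}
    - {"delta_pos":[0,0,-0.018],"rot":[0,0,0]}
    - {"delta_pos":[0,0,-0.024],"rot":[0,0,0]}

```text
clock: 8.55
tcp_pos: [0.5845, 0.2569, 0.0738]
ee_rot: [[0.996, -0.092, 0.003], [-0.092, -0.996, 0.0], [0.003, -0.001, -1.0]]
force: [8.0, 1.6, -8.0]
opening: 0.383
grip_force: 64.2
```

Call:
servo_tool:
  steps:
    - {"delta_pos":[0,0,-0.01],"rot":[0,0,0]}
    - {"delta_pos":[0,0,-0.025],"rot":[0,0,0]}
    - {"delta_pos":[0,0,-0.05],"rot":[0,0,0]}
    - {"delta_pos":[0,0,-0.08],"rot":[0,0,0]}
    - {"delta_pos":[0,0,-0.1],"rot":[0,0,0]}

```text
clock: 8.97
tcp_pos: [0.5843, 0.2576, 0.1809]
ee_rot: [[0.996, -0.091, 0.0], [-0.091, -0.996, 0.0], [0.0, -0.0, -1.0]]
force: [0.6, -0.8, -0.6]
opening: 0.388
grip_force: 65.0
```

Call:
servo_tool:
  steps:
    - {"delta_pos":[0.003,0.02,0],"rot":[0,0,0]}
    - {"delta_pos":[0.008,0.055,0],"rot":[0,0,0]}
    - {"delta_pos":[0.014,0.095,0],"rot":[0,0,0]}
    - {"delta_pos":[0.02,0.135,0],"rot":[0,0,0]}
    - {"delta_pos":[0.025,0.175,0],"rot":[0,0,0]}

```text
clock: 9.38
tcp_pos: [0.5924, 0.0797, 0.1785]
ee_rot: [[0.996, -0.09, -0.002], [-0.09, -0.996, 0.0], [-0.002, -0.0, -1.0]]
force: [0.8, 0.0, -1.2]
opening: 0.388
grip_force: 65.0
```

Call:
servo_tool:
  steps:
    - {"delta_pos":[0.006,0.04,0],"rot":[0,0,0]}
    - {"delta_pos":[0.012,0.08,0],"rot":[0,0,0]}
    - {"delta_pos":[0.018,0.12,0],"rot":[0,0,0]}
    - {"delta_pos":[0.024,0.16,0],"rot":[0,0,0]}
    - {"delta_pos":[0.029,0.2,0],"rot":[0,0,0]}

```text
clock: 9.8
tcp_pos: [0.6031, -0.1225, 0.1785]
ee_rot: [[0.996, -0.091, -0.001], [-0.091, -0.996, 0.001], [-0.001, -0.001, -1.0]]
force: [0.6, 0.3, -1.2]
opening: 0.387
grip_force: 65.0
```

Call:
servo_tool:
  steps:
    - {"delta_pos":[0.006,0.04,0],"rot":[0,0,0]}
    - {"delta_pos":[0.012,0.08,0],"rot":[0,0,0]}
    - {"delta_pos":[0.018,0.12,0],"rot":[0,0,0]}
    - {"delta_pos":[0.023,0.15,0],"rot":[0,0,0]}
    - {"delta_pos":[0.023,0.162,0],"rot":[0,0,0]}

```text
clock: 10.22
tcp_pos: [0.6113, -0.2885, 0.1783]
ee_rot: [[0.995, -0.095, -0.001], [-0.095, -0.995, -0.001], [-0.001, 0.001, -1.0]]
force: [-0.6, -0.1, -1.5]
opening: 0.387
grip_force: 65.1
```

```bash
python3 - <<'E'
from h import *
st();p=vision.camera_params('wrist'); a=snap('wrist','w3.png')
goto([.612,-.284,.052],-.09)
B=[.532,-.2815,-.037];print(proj('wrist',place(np.array([[x,y,.03] for x in(-.135,.135) for y in(-.075,.075)]),B),p))
E
```

```text
t 10.22 tcp [ 0.6113 -0.2885  0.1783] psi -0.0949 z [-0.001 -0.001 -1.   ] F [-0.6 -0.1 -1.5] op 0.387 g 65.1 q [-0.59  0.33  1.62 -0.    1.19  1.08]
delta [ 0.0007 -0.005   0.1262] rows 3.0 rotz -0.0055
[[378.61135822 338.92203373]
 [263.94574785 344.13414462]
 [386.00033466 122.33301169]
 [228.55633176 132.02924545]]
```

View pics/w3.png

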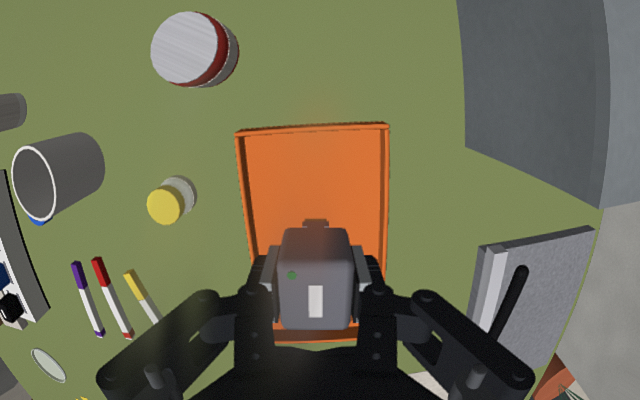

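The grey plug hangs over the tray, whose far edge is at row 125 and spans columns 236 to 389, as predicted. I'll lower it, release it, and return for the blue plug.

Call:
servo_tool:
  steps:
    - {"delta_pos":[0,-0.002,0.035],"rot":[0,0,0]}
    - {"delta_pos":[0,-0.003,0.07],"rot":[0,0,0]}
    - {"delta_pos":[0,-0.003,0.1],"rot":[0,0,0]}
    - {"delta_pos":[0,-0.003,0.12],"rot":[0,0,0]}
    - {"delta_pos":[0,-0.003,0.126],"rot":[0,0,0]}

```text
clock: 10.68
tcp_pos: [0.6094, -0.2776, 0.0484]
ee_rot: [[0.996, -0.09, -0.009], [-0.09, -0.996, 0.006], [-0.009, -0.006, -1.0]]
force: [-5.6, 3.4, 8.8]
opening: 0.387
grip_force: 66.4
```

Call:
servo_tool:
  steps:
    - {"delta_pos":[0,0,0],"rot":[0,0,0]}
    - {"delta_pos":[0,0,0],"rot":[0,0,0]}
    - {"delta_pos":[0,0,0],"rot":[0,0,0]}
    - {"delta_pos":[0,0,0],"rot":[0,0,0]}
    - {"delta_pos":[0,0,0],"rot":[0,0,0]}
  hand: 0.7

```text
clock: 11.1
tcp_pos: [0.6134, -0.2818, 0.0547]
ee_rot: [[0.996, -0.091, 0.002], [-0.091, -0.996, -0.002], [0.003, 0.001, -1.0]]
force: [-0.7, 0.6, 0.2]
opening: 0.851
grip_force: 0.0
```

Call:
servo_tool:
  steps:
    - {"delta_pos":[0,0,-0.03],"rot":[0,0,0]}
    - {"delta_pos":[0,0,-0.07],"rot":[0,0,0]}
    - {"delta_pos":[0,0,-0.1],"rot":[0,0,0]}
    - {"delta_pos":[-0.01,-0.03,-0.126],"rot":[0,0,0]}
    - {"delta_pos":[-0.02,-0.07,-0.126],"rot":[0,0,0]}

```text
clock: 11.52
tcp_pos: [0.6026, -0.2138, 0.1882]
ee_rot: [[0.995, -0.095, 0.014], [-0.095, -0.995, -0.008], [0.015, 0.007, -1.0]]
force: [2.5, 1.1, 1.1]
opening: 0.85
grip_force: 0.0
```

Call:
servo_tool:
  steps:
    - {"delta_pos":[-0.01,-0.04,0],"rot":[0,0,0]}
    - {"delta_pos":[-0.02,-0.08,0],"rot":[0,0,0]}
    - {"delta_pos":[-0.03,-0.12,0],"rot":[0,0,0]}
    - {"delta_pos":[-0.04,-0.16,0],"rot":[0,0,0]}
    - {"delta_pos":[-0.05,-0.198,0],"rot":[0,0,0]}
  hand: 1

```text
clock: 11.93
tcp_pos: [0.5667, -0.0062, 0.1799]
ee_rot: [[0.996, -0.091, 0.002], [-0.091, -0.996, -0.0], [0.002, -0.0, -1.0]]
force: [0.6, 0.5, 0.2]
opening: 1.0
grip_force: 0.0
```

Call:
servo_tool:
  steps:
    - {"delta_pos":[-0.01,-0.04,0],"rot":[0,0,0]}
    - {"delta_pos":[-0.02,-0.08,0],"rot":[0,0,0]}
    - {"delta_pos":[-0.03,-0.12,0],"rot":[0,0,0]}
    - {"delta_pos":[-0.04,-0.16,0],"rot":[0,0,0]}
    - {"delta_pos":[-0.05,-0.198,0],"rot":[0,0,0]}

```text
clock: 12.35
tcp_pos: [0.535, 0.1958, 0.18]
ee_rot: [[0.996, -0.091, 0.002], [-0.091, -0.996, 0.001], [0.002, -0.001, -1.0]]
force: [1.0, -0.6, -0.2]
opening: 1.0
grip_force: 0.0
```

```bash
cat > chk.py <<'E'
from h import *
st();snap('top','tx.png')
for l in['plug_grey','plug_blue','plug_black']:
    b=vision.masks_of('top',l);print(l,[(round(x['conf'],2),np.round(x['pixel'],1),np.round(atz('top',x['pixel'],.05),3)) for x in b[:2]])
E
python3 chk.py; python3 -c "
from h import *
goto([.521,.2635,.18],-.09)"
```

```text
t 12.35 tcp [0.535  0.1958 0.18  ] psi -0.0912 z [ 0.002  0.001 -1.   ] F [ 1.  -0.6 -0.2] op 1.0 g 0.0 q [0.17 0.1  1.89 0.   1.15 1.83]
plug_grey [(0.53, array([472., 216.]), array([[ 0.601, -0.278,  0.05 ]]))]
plug_blue []
plug_black []
delta [-0.0202 -0.0672 -0.0005] rows 1.7 rotz 0.0015
```

Call:
servo_tool:
  steps:
    - {"delta_pos":[-0.012,-0.04,0],"rot":[0,0,0]}
    - {"delta_pos":[-0.02,-0.07,0],"rot":[0,0,0]}
    - {"delta_pos":[-0.02,-0.07,0],"rot":[0,0,0]}
    - {"delta_pos":[-0.02,-0.07,0],"rot":[0,0,0]}
    - {"delta_pos":[-0.02,-0.07,0],"rot":[0,0,0]}

```text
clock: 12.97
tcp_pos: [0.5224, 0.2639, 0.179]
ee_rot: [[0.996, -0.092, 0.0], [-0.092, -0.996, -0.001], [0.0, 0.0, -1.0]]
force: [0.6, -0.9, 0.1]
opening: 0.999
grip_force: 0.0
```

Call:
servo_tool:
  steps:
    - {"delta_pos":[0,0,0.04],"rot":[0,0,0]}
    - {"delta_pos":[0,0,0.08],"rot":[0,0,0]}
    - {"delta_pos":[0,0,0.11],"rot":[0,0,0]}
    - {"delta_pos":[0,0,0.1225],"rot":[0,0,0]}
    - {"delta_pos":[0,0,0.1225],"rot":[0,0,0]}

```text
clock: 13.38
tcp_pos: [0.5195, 0.2628, 0.0525]
ee_rot: [[0.996, -0.093, -0.008], [-0.093, -0.996, -0.003], [-0.007, 0.003, -1.0]]
force: [-0.4, 0.2, -0.2]
opening: 1.009
grip_force: 0.0
```

Call:
servo_tool:
  steps:
    - {"delta_pos":[0,0,0],"rot":[0,0,0]}
    - {"delta_pos":[0,0,0],"rot":[0,0,0]}
    - {"delta_pos":[0,0,0],"rot":[0,0,0]}
    - {"delta_pos":[0,0,0],"rot":[0,0,0]}
    - {"delta_pos":[0,0,0],"rot":[0,0,0]}
  hand: -1

```text
clock: 13.8
tcp_pos: [0.5235, 0.2645, 0.059]
ee_rot: [[0.996, -0.09, 0.004], [-0.09, -0.996, -0.002], [0.004, 0.002, -1.0]]
force: [-1.7, -5.6, 6.0]
opening: 0.393
grip_force: 60.5
```

Call:
servo_tool:
  steps:
    - {"delta_pos":[0,0,0],"rot":[0,0,0]}
    - {"delta_pos":[0,0,-0.006],"rot":[0,0,0]}
    - {"delta_pos":[0,0,-0.012],"rot":[0,0,0]}
    - {"delta_pos":[0,0,-0.018],"rot":[0,0,0]}
    - {"delta_pos":[0,0,-0.024],"rot":[0,0,0]}

```text
clock: 14.22
tcp_pos: [0.5221, 0.2633, 0.0794]
ee_rot: [[0.996, -0.09, 0.001], [-0.09, -0.996, -0.004], [0.001, 0.004, -1.0]]
force: [3.0, -4.2, -5.4]
opening: 0.392
grip_force: 62.2
```

Call:
servo_tool:
  steps:
    - {"delta_pos":[0,0,-0.01],"rot":[0,0,0]}
    - {"delta_pos":[0,0,-0.025],"rot":[0,0,0]}
    - {"delta_pos":[0,0,-0.05],"rot":[0,0,0]}
    - {"delta_pos":[0,0,-0.08],"rot":[0,0,0]}
    - {"delta_pos":[0,0,-0.1],"rot":[0,0,0]}

```text
clock: 14.63
tcp_pos: [0.5223, 0.2659, 0.1838]
ee_rot: [[0.996, -0.091, 0.003], [-0.091, -0.996, 0.002], [0.003, -0.002, -1.0]]
force: [0.7, 0.2, -0.8]
opening: 0.387
grip_force: 62.9
```

Call:
servo_tool:
  steps:
    - {"delta_pos":[0.003,0.02,0],"rot":[0,0,0]}
    - {"delta_pos":[0.006,0.055,0],"rot":[0,0,0]}
    - {"delta_pos":[0.01,0.095,0],"rot":[0,0,0]}
    - {"delta_pos":[0.015,0.135,0],"rot":[0,0,0]}
    - {"delta_pos":[0.02,0.175,0],"rot":[0,0,0]}

```text
clock: 15.05
tcp_pos: [0.5254, 0.0883, 0.1813]
ee_rot: [[0.996, -0.09, 0.001], [-0.09, -0.996, 0.001], [0.001, -0.001, -1.0]]
force: [1.1, 0.2, -1.3]
opening: 0.387
grip_force: 63.0
```

Call:
servo_tool:
  steps:
    - {"delta_pos":[0.004,0.04,0],"rot":[0,0,0]}
    - {"delta_pos":[0.008,0.08,0],"rot":[0,0,0]}
    - {"delta_pos":[0.012,0.12,0],"rot":[0,0,0]}
    - {"delta_pos":[0.016,0.16,0],"rot":[0,0,0]}
    - {"delta_pos":[0.02,0.2,0],"rot":[0,0,0]}

```text
clock: 15.47
tcp_pos: [0.5273, -0.1132, 0.1813]
ee_rot: [[0.996, -0.091, 0.002], [-0.091, -0.996, 0.001], [0.001, -0.001, -1.0]]
force: [1.7, -0.4, -1.1]
opening: 0.387
grip_force: 63.0
```

Call:
servo_tool:
  steps:
    - {"delta_pos":[0.004,0.04,0],"rot":[0,0,0]}
    - {"delta_pos":[0.008,0.08,0],"rot":[0,0,0]}
    - {"delta_pos":[0.015,0.12,0],"rot":[0,0,0]}
    - {"delta_pos":[0.02,0.155,0],"rot":[0,0,0]}
    - {"delta_pos":[0.02,0.17,0],"rot":[0,0,0]}

```text
clock: 15.88
tcp_pos: [0.5321, -0.2871, 0.1814]
ee_rot: [[0.996, -0.094, 0.002], [-0.094, -0.996, -0.002], [0.002, 0.002, -1.0]]
force: [0.5, 0.0, -0.8]
opening: 0.384
grip_force: 62.9
```

Call:
servo_tool:
  steps:
    - {"delta_pos":[-0.006,-0.002,0.035],"rot":[0,0,0]}
    - {"delta_pos":[-0.006,-0.003,0.07],"rot":[0,0,0]}
    - {"delta_pos":[-0.006,-0.003,0.1],"rot":[0,0,0]}
    - {"delta_pos":[-0.006,-0.003,0.12],"rot":[0,0,0]}
    - {"delta_pos":[-0.006,-0.003,0.126],"rot":[0,0,0]}

```text
clock: 16.3
tcp_pos: [0.5238, -0.2767, 0.0502]
ee_rot: [[0.996, -0.091, -0.006], [-0.091, -0.996, 0.006], [-0.007, -0.005, -1.0]]
force: [0.1, 1.0, -3.1]
opening: 0.386
grip_force: 62.9
```

Call:
servo_tool:
  steps:
    - {"delta_pos":[0,0,0],"rot":[0,0,0]}
    - {"delta_pos":[0,0,0],"rot":[0,0,0]}
    - {"delta_pos":[0,0,0],"rot":[0,0,0]}
    - {"delta_pos":[0,0,0],"rot":[0,0,0]}
    - {"delta_pos":[0,0,0],"rot":[0,0,0]}
  hand: 0.7

```text
clock: 16.72
tcp_pos: [0.5275, -0.2802, 0.0565]
ee_rot: [[0.996, -0.091, 0.003], [-0.091, -0.996, -0.002], [0.003, 0.002, -1.0]]
force: [0.2, -0.1, 0.3]
opening: 0.849
grip_force: 0.0
```

Call:
servo_tool:
  steps:
    - {"delta_pos":[0,0,-0.03],"rot":[0,0,0]}
    - {"delta_pos":[0,0,-0.07],"rot":[0,0,0]}
    - {"delta_pos":[0,0,-0.1],"rot":[0,0,0]}
    - {"delta_pos":[-0.01,-0.03,-0.126],"rot":[0,0,0]}
    - {"delta_pos":[-0.02,-0.07,-0.126],"rot":[0,0,0]}

```text
clock: 17.13
tcp_pos: [0.5165, -0.2118, 0.1892]
ee_rot: [[0.995, -0.095, 0.013], [-0.095, -0.995, -0.009], [0.014, 0.008, -1.0]]
force: [1.4, 0.9, 1.3]
opening: 0.85
grip_force: 0.0
```

Call:
servo_tool:
  steps:
    - {"delta_pos":[-0.01,-0.04,0],"rot":[0,0,0]}
    - {"delta_pos":[-0.02,-0.08,0],"rot":[0,0,0]}
    - {"delta_pos":[-0.03,-0.12,0],"rot":[0,0,0]}
    - {"delta_pos":[-0.035,-0.16,0],"rot":[0,0,0]}
    - {"delta_pos":[-0.04,-0.198,0],"rot":[0,0,0]}
  hand: 1

```text
clock: 17.55
tcp_pos: [0.4905, -0.0053, 0.1816]
ee_rot: [[0.996, -0.091, 0.002], [-0.091, -0.996, -0.0], [0.002, 0.0, -1.0]]
force: [1.7, -0.8, 0.0]
opening: 0.998
grip_force: 0.0
```

Call:
servo_tool:
  steps:
    - {"delta_pos":[-0.01,-0.04,0],"rot":[0,0,0]}
    - {"delta_pos":[-0.02,-0.08,0],"rot":[0,0,0]}
    - {"delta_pos":[-0.03,-0.12,0],"rot":[0,0,0]}
    - {"delta_pos":[-0.035,-0.16,0],"rot":[0,0,0]}
    - {"delta_pos":[-0.04,-0.198,0],"rot":[0,0,0]}

```text
clock: 17.97
tcp_pos: [0.4687, 0.1959, 0.1817]
ee_rot: [[0.996, -0.091, 0.003], [-0.091, -0.996, 0.001], [0.002, -0.001, -1.0]]
force: [0.5, 0.4, -0.5]
opening: 1.0
grip_force: 0.0
```

Call:
servo_tool:
  steps:
    - {"delta_pos":[-0.01,-0.04,0],"rot":[0,0,0]}
    - {"delta_pos":[-0.016,-0.073,0],"rot":[0,0,0]}
    - {"delta_pos":[-0.016,-0.073,0],"rot":[0,0,0]}
    - {"delta_pos":[-0.016,-0.073,0],"rot":[0,0,0]}
    - {"delta_pos":[-0.016,-0.073,0],"rot":[0,0,0]}

```text
clock: 18.38
tcp_pos: [0.4599, 0.2678, 0.1809]
ee_rot: [[0.996, -0.09, 0.001], [-0.09, -0.996, -0.0], [0.001, -0.0, -1.0]]
force: [0.1, -1.3, -0.3]
opening: 1.003
grip_force: 0.0
```

```bash
python3 chk.py; python3 -c "
from h import *
goto([.4575,.2695,.055],-.09)"
```

```text
t 18.38 tcp [0.4599 0.2678 0.1809] psi -0.0906 z [ 0.001 -0.    -1.   ] F [ 0.1 -1.3 -0.3] op 1.003 g 0.0 q [ 0.34  0.02  1.97 -0.    1.15  2.  ]
plug_grey [(0.69, array([471.4, 213.6]), array([[ 0.607, -0.276,  0.05 ]])), (0.51, array([243.1, 237.2]), array([[0.454, 0.259, 0.05 ]]))]
plug_blue [(0.67, array([467.2, 249.8]), array([[ 0.517, -0.276,  0.05 ]])), (0.67, array([410.4, 204. ]), array([[ 0.605, -0.126,  0.05 ]]))]
plug_black [(0.65, array([242.8, 237.3]), array([[0.454, 0.26 , 0.05 ]])), (0.62, array([250.2, 150.1]), array([[0.672, 0.288, 0.05 ]]))]
delta [-0.003  -0.0026  0.1255] rows 3.0 rotz -0.0033
```

Call:
servo_tool:
  steps:
    - {"delta_pos":[-0.002,-0.002,0.04],"rot":[0,0,0]}
    - {"delta_pos":[-0.002,-0.002,0.08],"rot":[0,0,0]}
    - {"delta_pos":[-0.002,-0.002,0.11],"rot":[0,0,0]}
    - {"delta_pos":[-0.002,-0.002,0.1245],"rot":[0,0,0]}
    - {"delta_pos":[-0.002,-0.002,0.1245],"rot":[0,0,0]}

```text
clock: 19.0
tcp_pos: [0.4549, 0.2677, 0.0514]
ee_rot: [[0.996, -0.093, -0.009], [-0.093, -0.996, -0.003], [-0.008, 0.004, -1.0]]
force: [0.1, -0.7, 0.1]
opening: 1.001
grip_force: 0.0
```

Call:
servo_tool:
  steps:
    - {"delta_pos":[0,0,0],"rot":[0,0,0]}
    - {"delta_pos":[0,0,0],"rot":[0,0,0]}
    - {"delta_pos":[0,0,0],"rot":[0,0,0]}
    - {"delta_pos":[0,0,0],"rot":[0,0,0]}
    - {"delta_pos":[0,0,0],"rot":[0,0,0]}
  hand: -1

```text
clock: 19.42
tcp_pos: [0.4594, 0.2701, 0.0578]
ee_rot: [[0.996, -0.091, 0.003], [-0.091, -0.996, 0.0], [0.003, -0.0, -1.0]]
force: [-0.5, -2.8, 5.5]
opening: 0.385
grip_force: 60.7
```

Call:
servo_tool:
  steps:
    - {"delta_pos":[0,0,0],"rot":[0,0,0]}
    - {"delta_pos":[0,0,-0.006],"rot":[0,0,0]}
    - {"delta_pos":[0,0,-0.012],"rot":[0,0,0]}
    - {"delta_pos":[0,0,-0.018],"rot":[0,0,0]}
    - {"delta_pos":[0,0,-0.024],"rot":[0,0,0]}

```text
clock: 19.83
tcp_pos: [0.458, 0.2688, 0.0788]
ee_rot: [[0.996, -0.09, 0.001], [-0.09, -0.996, -0.002], [0.001, 0.002, -1.0]]
force: [4.5, -3.5, -5.7]
opening: 0.39
grip_force: 62.5
```

Call:
servo_tool:
  steps:
    - {"delta_pos":[0,0,-0.01],"rot":[0,0,0]}
    - {"delta_pos":[0,0,-0.025],"rot":[0,0,0]}
    - {"delta_pos":[0,0,-0.05],"rot":[0,0,0]}
    - {"delta_pos":[0,0,-0.08],"rot":[0,0,0]}
    - {"delta_pos":[0,0,-0.1],"rot":[0,0,0]}

```text
clock: 20.25
tcp_pos: [0.4581, 0.2708, 0.1831]
ee_rot: [[0.996, -0.091, 0.002], [-0.091, -0.996, 0.002], [0.001, -0.002, -1.0]]
force: [0.8, 0.9, -0.7]
opening: 0.39
grip_force: 63.2
```

Call:
servo_tool:
  steps:
    - {"delta_pos":[0.003,0.02,0],"rot":[0,0,0]}
    - {"delta_pos":[0.006,0.055,0],"rot":[0,0,0]}
    - {"delta_pos":[0.009,0.095,0],"rot":[0,0,0]}
    - {"delta_pos":[0.012,0.135,0],"rot":[0,0,0]}
    - {"delta_pos":[0.015,0.175,0],"rot":[0,0,0]}

```text
clock: 20.67
tcp_pos: [0.4563, 0.0937, 0.1807]
ee_rot: [[0.996, -0.09, 0.0], [-0.09, -0.996, 0.001], [0.0, -0.001, -1.0]]
force: [-0.1, -0.1, -0.4]
opening: 0.387
grip_force: 63.2
```

Call:
servo_tool:
  steps:
    - {"delta_pos":[0.003,0.04,0],"rot":[0,0,0]}
    - {"delta_pos":[0.006,0.08,0],"rot":[0,0,0]}
    - {"delta_pos":[0.009,0.12,0],"rot":[0,0,0]}
    - {"delta_pos":[0.012,0.16,0],"rot":[0,0,0]}
    - {"delta_pos":[0.015,0.2,0],"rot":[0,0,0]}

```text
clock: 21.08
tcp_pos: [0.4533, -0.1073, 0.1808]
ee_rot: [[0.996, -0.091, 0.001], [-0.091, -0.996, 0.001], [0.001, -0.001, -1.0]]
force: [0.8, 0.1, -1.0]
opening: 0.388
grip_force: 63.2
```

Call:
servo_tool:
  steps:
    - {"delta_pos":[0.003,0.04,0],"rot":[0,0,0]}
    - {"delta_pos":[0.006,0.08,0],"rot":[0,0,0]}
    - {"delta_pos":[0.01,0.12,0],"rot":[0,0,0]}
    - {"delta_pos":[0.012,0.16,0],"rot":[0,0,0]}
    - {"delta_pos":[0.012,0.173,0],"rot":[0,0,0]}

```text
clock: 21.5
tcp_pos: [0.4498, -0.2838, 0.1811]
ee_rot: [[0.995, -0.095, 0.002], [-0.095, -0.995, -0.002], [0.002, 0.002, -1.0]]
force: [0.1, 0.3, -0.1]
opening: 0.39
grip_force: 63.1
```

Call:
servo_tool:
  steps:
    - {"delta_pos":[0,-0.002,0.035],"rot":[0,0,0]}
    - {"delta_pos":[0,-0.003,0.07],"rot":[0,0,0]}
    - {"delta_pos":[0,-0.003,0.1],"rot":[0,0,0]}
    - {"delta_pos":[0,-0.003,0.12],"rot":[0,0,0]}
    - {"delta_pos":[0,-0.003,0.126],"rot":[0,0,0]}

```text
clock: 21.92
tcp_pos: [0.448, -0.2735, 0.0501]
ee_rot: [[0.996, -0.091, -0.006], [-0.091, -0.996, 0.007], [-0.006, -0.006, -1.0]]
force: [-0.4, 2.1, -0.4]
opening: 0.385
grip_force: 63.2
```

Call:
servo_tool:
  steps:
    - {"delta_pos":[0,0,0],"rot":[0,0,0]}
    - {"delta_pos":[0,0,0],"rot":[0,0,0]}
    - {"delta_pos":[0,0,0],"rot":[0,0,0]}
    - {"delta_pos":[0,0,0],"rot":[0,0,0]}
    - {"delta_pos":[0,0,0],"rot":[0,0,0]}
  hand: 0.7

```text
clock: 22.33
tcp_pos: [0.4513, -0.2774, 0.0557]
ee_rot: [[0.996, -0.091, 0.003], [-0.091, -0.996, -0.002], [0.003, 0.002, -1.0]]
force: [0.6, -0.2, -0.6]
opening: 0.849
grip_force: 0.0
```

Call:
servo_tool:
  steps:
    - {"delta_pos":[0,0,-0.03],"rot":[0,0,0]}
    - {"delta_pos":[0,0,-0.07],"rot":[0,0,0]}
    - {"delta_pos":[0,0,-0.1],"rot":[0,0,0]}
    - {"delta_pos":[0,0,-0.13],"rot":[0,0,0]}
    - {"delta_pos":[0,0,-0.13],"rot":[0,0,0]}

```text
clock: 22.75
tcp_pos: [0.4536, -0.2795, 0.1927]
ee_rot: [[0.996, -0.091, 0.011], [-0.091, -0.996, -0.01], [0.012, 0.009, -1.0]]
force: [0.2, -0.6, 0.8]
opening: 0.852
grip_force: 0.0
```

```bash
cat > mk.py <<'E'
from h import *
import sys
st();P={c:vision.camera_params(c) for c in('top','scene')}
t=snap('top','tm.png');s=snap('scene','sm.png');out=[]
for l in['marker_'+c for c in sys.argv[1:]]+['mug']:
    M=MOD[l];ms={}
    for c in P:
        for m in vision.masks_of(c,l):
            q=atz(c,m['pixel'],M[:,2].mean(),P[c])[0]
            print(l,c,round(m['conf'],2),np.round(m['pixel']),np.round(q[:2],3),m['mask'].sum())
            if c not in ms and m['conf']>.35 and .35<q[0]<.75 and abs(q[1])<.2: ms[c]=m['mask'];q0=q if c=='top' or len(ms)==1 else q0
    if not ms: continue
    c0=list(ms)[0];ys,xs=np.nonzero(ms[c0]);w=atz(c0,np.c_[xs,ys],.007,P[c0])[:,:2]
    ev,U=np.linalg.eigh(np.cov(w.T));yaw=np.arctan2(U[1,1],U[0,1])
    if np.cos(yaw)<0: yaw-=np.sign(yaw)*np.pi
    x,f=fit(M,ms,[q0[0],q0[1],yaw],len(M)==8,P);print('   FIT',l,np.round(x,4),round(f,3))
E
python3 mk.py violet red yellow green; python3 chk.py|tail -3
```

```text
t 22.75 tcp [ 0.4536 -0.2795  0.1927] psi -0.0910 z [ 0.011 -0.01  -1.   ] F [ 0.2 -0.6  0.8] op 0.852 g 0.0 q [-0.74 -0.    1.97  0.    1.16  0.92]
marker_violet top 0.79 [307. 253.] [0.448 0.104] 420
marker_violet scene 0.51 [335. 190.] [0.443 0.098] 243
   FIT marker_violet [ 0.4468  0.0987 -0.1402] 0.228
marker_red top 0.81 [332. 253.] [0.457 0.042] 349
   FIT marker_red [ 0.4524  0.0389 -0.0175] 0.13
marker_yellow top 0.68 [177. 243.] [0.415 0.428] 1995
marker_yellow top 0.56 [362. 270.] [ 0.43  -0.037] 330
marker_yellow scene 0.81 [292. 196.] [ 0.444 -0.029] 237
   FIT marker_yellow [ 0.4313 -0.0327  0.2031] 0.183
mug top 0.65 [360. 168.] [0.673 0.01 ] 1183
mug top 0.32 [472. 213.] [ 0.609 -0.279] 309
mug scene 0.92 [321. 239.] [0.653 0.015] 1526
mug scene 0.43 [404. 205.] [0.582 0.255] 2708
   FIT mug [0.661  0.0129] 0.082
plug_grey [(0.9, array([475.4, 214.7]), array([[ 0.606, -0.286,  0.05 ]]))]
plug_blue [(0.89, array([466.2, 250. ]), array([[ 0.516, -0.273,  0.05 ]]))]
plug_black [(0.67, array([464.4, 282.8]), array([[ 0.439, -0.278,  0.05 ]])), (0.63, array([467.9, 248.9]), array([[ 0.52 , -0.277,  0.05 ]]))]
```

View pics/tm.png

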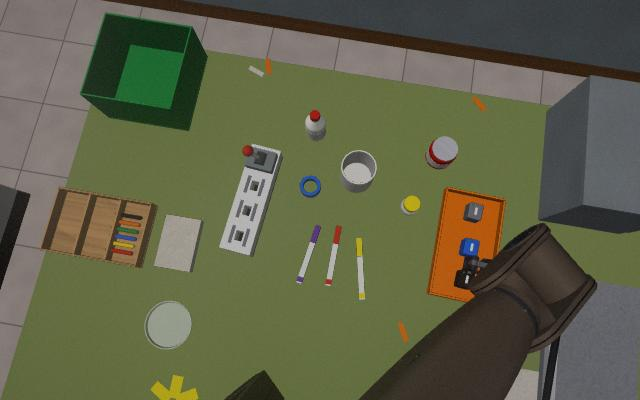

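All three plugs lie in the tray at (474,212), (470,248) and (470,275). The sockets are empty, the lever is off, and the markers haven't moved. Next is the yellow marker.

Call:
servo_tool:
  steps:
    - {"delta_pos":[0.0,-0.04,0.0],"rot":[0,0,-0.1]}
    - {"delta_pos":[0.002,-0.08,0.0],"rot":[0,0,-0.2]}
    - {"delta_pos":[0.003,-0.12,0.0],"rot":[0,0,-0.301]}
    - {"delta_pos":[0.004,-0.16,0],"rot":[0,0,-0.301]}
    - {"delta_pos":[0.0055,-0.2,0],"rot":[0,0,-0.301]}
  hand: 0

```text
clock: 23.97
tcp_pos: [0.4738, -0.0763, 0.1841]
ee_rot: [[0.978, 0.208, 0.001], [0.208, -0.978, -0.0], [0.001, 0.0, -1.0]]
force: [1.4, -1.2, 0.4]
opening: 0.497
grip_force: 0.0
```

Call:
servo_tool:
  steps:
    - {"delta_pos":[0.018,-0.035,0.02],"rot":[0,0,0]}
    - {"delta_pos":[0.018,-0.057,0.04],"rot":[0,0,0]}
    - {"delta_pos":[0.018,-0.057,0.04],"rot":[0,0,0]}
    - {"delta_pos":[0.018,-0.057,0.04],"rot":[0,0,0]}
    - {"delta_pos":[0.018,-0.057,0.04],"rot":[0,0,0]}

```text
clock: 24.38
tcp_pos: [0.4802, -0.0189, 0.1445]
ee_rot: [[0.978, 0.209, 0.001], [0.209, -0.978, -0.001], [0.001, 0.001, -1.0]]
force: [0.7, -0.7, 0.1]
opening: 0.494
grip_force: 0.0
```

```bash
python3 - <<'E'
from h import *
st();p=vision.camera_params('wrist'); a=snap('wrist','w5.png')
for q in([.4313,-.0327,.207],[.4525,.0388,-.0175]): print(proj('wrist',place(np.array([[-.075,0,.014],[.075,0,.014]]),q),p))
for m in vision.masks_of('wrist','marker_yellow'):
    ys,xs=np.nonzero(m['mask']);w=atz('wrist',np.c_[xs,ys],.011,p)[:,:2];(c,(a,b),g)=cv2.minAreaRect(w.astype(np.float32)*1000)
    print(round(m['conf'],2),m['pixel'],np.round(c),round(a),round(b),round(g,1))
goto([.4826,-.0217,.006],.207)
E
```

```text
t 24.38 tcp [ 0.4802 -0.0189  0.1445] psi 0.2101 z [ 0.001 -0.001 -1.   ] F [ 0.7 -0.7  0.1] op 0.494 g 0.0 q [-0.25 -0.06  2.12 -0.    1.08  1.11]
[[317.42474364 298.88065205]
 [318.37212881 161.90775357]]
[[239.04689939 268.70846599]
 [262.95483382 125.09953367]]
0.65 [321.2, 222.6] [432. -34.] 153 15 11.9
delta [0.0011 0.0022 0.1392] rows 3.3 rotz 0.0014
```

View pics/w5.png

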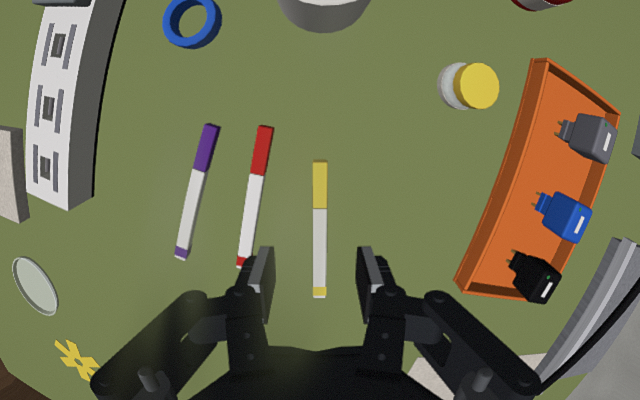

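The yellow marker, spanning (320,160) to (320,297), lies centred between the fingers and along the tool's x axis. I'll descend and grip.

Call:
servo_tool:
  steps:
    - {"delta_pos":[0,0.003,0.04],"rot":[0,0,0]}
    - {"delta_pos":[0,0.003,0.075],"rot":[0,0,0]}
    - {"delta_pos":[0,0.003,0.1],"rot":[0,0,0]}
    - {"delta_pos":[0,0.003,0.118],"rot":[0,0,0]}
    - {"delta_pos":[0,0.003,0.125],"rot":[0,0,0]}

```text
clock: 24.9
tcp_pos: [0.479, -0.0223, 0.0167]
ee_rot: [[0.979, 0.206, -0.004], [0.206, -0.979, 0.001], [-0.003, -0.002, -1.0]]
force: [-0.6, -0.2, 0.3]
opening: 0.498
grip_force: 0.0
```

Call:
servo_tool:
  steps:
    - {"delta_pos":[0,0,0.005],"rot":[0,0,0]}
    - {"delta_pos":[0,0,0.01],"rot":[0,0,0]}
    - {"delta_pos":[0,0,0.014],"rot":[0,0,0]}
    - {"delta_pos":[0,0,0.014],"rot":[0,0,0]}
    - {"delta_pos":[0,0,0.014],"rot":[0,0,0]}

```text
clock: 25.32
tcp_pos: [0.481, -0.0216, 0.0056]
ee_rot: [[0.978, 0.208, 0.002], [0.208, -0.978, -0.0], [0.001, 0.001, -1.0]]
force: [-0.5, 0.3, -0.1]
opening: 0.503
grip_force: 0.0
```

Call:
servo_tool:
  steps:
    - {"delta_pos":[0,0,0],"rot":[0,0,0]}
    - {"delta_pos":[0,0,0],"rot":[0,0,0]}
    - {"delta_pos":[0,0,0],"rot":[0,0,0]}
    - {"delta_pos":[0,0,0],"rot":[0,0,0]}
    - {"delta_pos":[0,0,0],"rot":[0,0,0]}
  hand: -1

```text
clock: 25.73
tcp_pos: [0.481, -0.0215, 0.0057]
ee_rot: [[0.978, 0.209, 0.001], [0.209, -0.978, -0.0], [0.001, 0.001, -1.0]]
force: [-1.3, 1.0, 5.7]
opening: 0.138
grip_force: 61.5
```

Call:
servo_tool:
  steps:
    - {"delta_pos":[0,0,-0.02],"rot":[0,0,0]}
    - {"delta_pos":[0,0,-0.06],"rot":[0,0,0]}
    - {"delta_pos":[0,0,-0.1],"rot":[0,0,0]}
    - {"delta_pos":[0,0,-0.14],"rot":[0,0,0]}
    - {"delta_pos":[0,0,-0.18],"rot":[0,0,0]}

```text
clock: 26.15
tcp_pos: [0.4794, -0.021, 0.186]
ee_rot: [[0.978, 0.208, -0.001], [0.208, -0.978, 0.0], [-0.001, -0.001, -1.0]]
force: [0.4, -0.0, -0.3]
opening: 0.142
grip_force: 60.8
```

Call:
servo_tool:
  steps:
    - {"delta_pos":[0.03,0.003,-0.015],"rot":[0,0,0.1]}
    - {"delta_pos":[0.06,0.006,-0.03],"rot":[0,0,0.209]}
    - {"delta_pos":[0.09,0.01,-0.05],"rot":[0,0,0.209]}
    - {"delta_pos":[0.119,0.0135,-0.055],"rot":[0,0,0.209]}
    - {"delta_pos":[0.119,0.0135,-0.055],"rot":[0,0,0.209]}

```text
clock: 26.57
tcp_pos: [0.604, -0.0098, 0.2416]
ee_rot: [[1.0, 0.001, 0.006], [0.001, -1.0, -0.0], [0.006, 0.0, -1.0]]
force: [-1.1, 0.2, -0.6]
opening: 0.143
grip_force: 60.8
```

Call:
servo_tool:
  steps:
    - {"delta_pos":[0.02,0,0],"rot":[0,0.12,0]}
    - {"delta_pos":[0.04,0,0],"rot":[0,0.24,0]}
    - {"delta_pos":[0.06,0,0],"rot":[0,0.36,0]}
    - {"delta_pos":[0.08,0,0],"rot":[0,0.48,0]}
    - {"delta_pos":[0.1,0,0],"rot":[0,0.6,0]}

```text
clock: 26.98
tcp_pos: [0.6995, -0.0097, 0.2397]
ee_rot: [[0.822, 0.0, 0.569], [0.0, -1.0, -0.0], [0.569, 0.0, -0.822]]
force: [0.9, 1.4, -0.4]
opening: 0.144
grip_force: 60.8
```

```bash
python3 -c "
from h import *
st()"
```

```text
t 26.98 tcp [ 0.6995 -0.0097  0.2397] psi 0.0005 z [ 0.569 -0.    -0.822] F [ 0.9  1.4 -0.4] op 0.144 g 60.8 q [-0.2   0.06  1.9   0.2   0.59  1.24]
```

```bash
cat > kin.py <<'E'
from h import *
from scipy.optimize import least_squares
from scipy.spatial.transform import Rotation as Ro
def FK(q,k):
    a0,b,d1,l2,l3,e,L=k
    A=Ro.from_euler('z',q[0]);S=Ro.from_euler('y',q[1]);F=Ro.from_euler('y',q[1]+q[2])
    R=A*F*Ro.from_euler('z',q[3])*Ro.from_euler('y',q[4])*Ro.from_euler('z',q[5]+np.pi/2)
    p=A.apply(np.array([a0,b,d1])+S.apply([0,0,l2])+F.apply([e,0,l3]))+R.apply([0,0,L])
    return p,R
D=[([-1.41202,.287,1.57784,0,1.27861,-.14996],[.20507,-.64256,.23024]),([.2,.45,1.62,0,1.07,1.86],[.6533,.2367,.1012]),([.25,.25,1.72,0,1.17,1.92],[.5844,.2558,.1785]),
([-.59,.33,1.62,0,1.19,1.08],[.6113,-.2885,.1783]),([.17,.1,1.89,0,1.15,1.83],[.535,.1958,.18]),([.34,.02,1.97,0,1.15,2.0],[.4599,.2678,.1809]),([-.74,0,1.97,0,1.16,.92],[.4536,-.2795,.1927]),([-.25,-.06,2.12,0,1.08,1.11],[.4802,-.0189,.1445])]
s=robot.read_state();D.append((s['qpos'],s['tcp_pos']))
W=[5]+[1]*7+[5]
def res(k): return np.concatenate([w*(FK(q,k)[0]-p) for w,(q,p) in zip(W,D)]+[.01*(np.array(k)-[0,.1,.3,.4,.4,0,.25])])
k=least_squares(res,[0,.1,.3,.4,.4,0,.25]).x
lo=np.array([-2.77,-.9,.21,-1.53,.24,-2.84]);hi=np.array([2.77,2.22,2.48,4.67,2.81,2.84])
def IK(p,R,q0):
    f=lambda q:np.r_[(FK(q,k)[0]-p)*10,(R.inv()*FK(q,k)[1]).as_rotvec()*3]
    r=least_squares(f,np.clip(q0,lo+.01,hi-.01),bounds=(lo,hi));return r.x,np.linalg.norm(r.fun[:3])/10,np.linalg.norm(r.fun[3:])/3
def Rt(psi,th): # down, tool x at psi, then tilted th about tool y
    return Ro.from_euler('z',psi)*Ro.from_euler('x',np.pi)*Ro.from_euler('y',th)
if __name__=='__main__':
    print(np.round(k,4),'res mm',[round(1000*np.linalg.norm(FK(q,k)[0]-p),1) for q,p in D]);print('R err',(FK(s['qpos'],k)[1].inv()*Ro.from_matrix(s['ee_rot'])).magnitude())
    for psi in(-.8,-.4,0,.4,.8):
      for th in(.6,.8,.95,1.05):
        h=np.array([np.cos(psi),np.sin(psi)]);low=np.array([.661,.013])-.02*h
        u=np.r_[h*np.cos(th),np.sin(th)];o=[]
        for zl in(.025,.125):
            p=np.r_[low,zl]+.125*u;q,e1,e2=IK(p,Rt(psi,th),s['qpos']);o+=[round(e1*1000,1),round(e2,3),np.round(q,2)]
        print(psi,th,*o)
E
python3 kin.py
```

```text
[0.0023 0.101  0.2362 0.4428 0.5693 0.0179 0.2486] res mm [np.float64(0.1), np.float64(3.4), np.float64(2.4), np.float64(1.0), np.float64(1.7), np.float64(2.7), np.float64(1.6), np.float64(1.9), np.float64(0.0)]
R err 3.260971270580269e-16
-0.8 0.6 0.0 0.0 [-0.08  0.37  1.82 -0.73  0.6   2.83] 0.0 0.0 [-0.08  0.25  1.77 -0.59  0.74  2.66]
-0.8 0.8 15.9 0.146 [-0.07  0.3   1.87 -0.81  0.57  2.84] 6.8 0.06 [-0.04  0.18  1.85 -0.82  0.68  2.84]
-0.8 0.95 29.0 0.259 [-0.06  0.24  1.91 -0.87  0.55  2.84] 19.3 0.167 [-0.03  0.13  1.89 -0.88  0.66  2.84]
-0.8 1.05 38.3 0.334 [-0.05  0.2   1.94 -0.91  0.54  2.84] 28.1 0.238 [-0.02  0.09  1.92 -0.93  0.64  2.84]
-0.4 0.6 0.0 0.0 [-0.11  0.35  1.86 -0.44  0.39  2.22] 0.0 0.0 [-0.11  0.22  1.81 -0.31  0.55  2.08]
-0.4 0.8 1.2 0.011 [-0.08  0.27  1.98 -1.06  0.25  2.84] 0.0 0.0 [-0.08  0.13  1.94 -0.67  0.37  2.43]
-0.4 0.95 15.4 0.127 [-0.08  0.21  2.01 -1.09  0.24  2.84] 2.4 0.02 [-0.06  0.08  2.02 -1.09  0.3   2.84]
-0.4 1.05 25.5 0.205 [-0.08  0.16  2.04 -1.1   0.24  2.84] 11.6 0.094 [-0.07  0.03  2.05 -1.11  0.27  2.84]
0 0.6 0.0 0.0 [-0.15
[... 485 characters left out ...]
 0.8 0.0 0.0 [-0.24  0.27  1.99  1.19  0.48 -0.05] 0.0 0.0 [-0.24  0.13  1.94  0.9   0.57  0.28]
0.4 0.95 0.0 0.0 [-0.28  0.24  2.07  1.56  0.54 -0.43] 0.0 0.0 [-0.28  0.07  2.03  1.24  0.57 -0.05]
0.4 1.05 0.0 0.0 [-0.31  0.22  2.12  1.75  0.61 -0.63] 0.0 0.0 [-0.31  0.05  2.09  1.46  0.61 -0.26]
0.8 0.6 0.0 0.0 [-0.21  0.37  1.83  0.77  0.76  0.04] 0.0 0.0 [-0.21  0.24  1.78  0.66  0.89  0.19]
0.8 0.8 0.0 0.0 [-0.29  0.33  1.92  1.08  0.8  -0.27] 0.0 0.0 [-0.29  0.19  1.87  0.95  0.9  -0.07]
0.8 0.95 0.0 0.0 [-0.35  0.31  1.98  1.28  0.88 -0.47] 0.0 0.0 [-0.35  0.16  1.94  1.15  0.95 -0.25]
0.8 1.05 0.0 0.0 [-0.39  0.31  2.01  1.39  0.96 -0.59] 0.0 0.0 [-0.39  0.15  1.98  1.27  1.   -0.37]
```

```bash
cat > to.py <<'E'
from kin import *
# usage: to.py x y z psi theta
a=list(map(float,__import__('sys').argv[1:6]))
R0=Ro.from_matrix(s['ee_rot']);R1=Rt(a[3],a[4]);d=R0.inv().apply(np.array(a[:3])-s['tcp_pos']);w=(R0.inv()*R1).as_rotvec()
print('delta',np.round(d,4),'rot',np.round(w,4),'rows',round(np.linalg.norm(d)/.0417,1),round(np.linalg.norm(w)/.125,1))
q=s['qpos'];st()
for f in(.25,.5,.75,1):
    q,e1,e2=IK(s['tcp_pos']+f*(np.array(a[:3])-s['tcp_pos']),R0*Ro.from_rotvec(f*w),q);print(f,np.round(q,2),round(e1,4),round(e2,4))
E
python3 to.py .706 .022 .235 .6 1.05
```

```text
delta [ 0.0027 -0.0317  0.0076] rot [ 0.4454  0.4315 -0.4089] rows 0.8 5.9
t 26.98 tcp [ 0.6995 -0.0097  0.2397] psi 0.0005 z [ 0.569 -0.    -0.822] F [ 0.9  1.4 -0.4] op 0.144 g 60.8 q [-0.2   0.06  1.9   0.2   0.59  1.24]
0.25 [-0.24  0.04  1.96  0.55  0.54  0.8 ] 0.0 0.0
0.5 [-0.29  0.05  1.99  0.91  0.57  0.34] 0.0 0.0
0.75 [-0.34  0.07  2.01  1.18  0.68 -0.03] 0.0 0.0
1 [-0.38  0.12  2.01  1.35  0.83 -0.31] 0.0 0.0
```

Call:
servo_tool:
  steps:
    - {"delta_pos":[0,-0.004,0.001],"rot":[0.06,0.058,-0.055]}
    - {"delta_pos":[0.001,-0.009,0.002],"rot":[0.12,0.117,-0.111]}
    - {"delta_pos":[0.002,-0.013,0.003],"rot":[0.18,0.175,-0.166]}
    - {"delta_pos":[0.002,-0.017,0.004],"rot":[0.24,0.233,-0.221]}
    - {"delta_pos":[0.002,-0.021,0.005],"rot":[0.3,0.291,-0.276]}

```text
clock: 27.4
tcp_pos: [0.7019, 0.0103, 0.235]
ee_rot: [[0.651, 0.316, 0.69], [0.186, -0.948, 0.259], [0.736, -0.041, -0.676]]
force: [0.4, -0.2, -0.6]
opening: 0.135
grip_force: 60.8
```

```bash
python3 to.py .706 .022 .235 .6 1.05
```

```text
delta [ 0.0049 -0.0098  0.0058] rot [ 0.2008  0.2154 -0.1972] rows 0.3 2.8
t 27.4 tcp [0.7019 0.0103 0.235 ] psi 0.2778 z [ 0.69   0.259 -0.676] F [ 0.4 -0.2 -0.6] op 0.135 g 60.8 q [-0.29  0.05  1.99  0.93  0.59  0.31]
0.25 [-0.32  0.06  2.    1.07  0.64  0.13] 0.0 0.0
0.5 [-0.34  0.08  2.01  1.18  0.69 -0.04] 0.0 0.0
0.75 [-0.36  0.1   2.01  1.28  0.76 -0.18] 0.0 0.0
1 [-0.38  0.12  2.01  1.35  0.83 -0.31] 0.0 0.0
```

Call:
servo_tool:
  steps:
    - {"delta_pos":[0.002,-0.003,0.002],"rot":[0.06,0.065,-0.06]}
    - {"delta_pos":[0.004,-0.007,0.004],"rot":[0.12,0.13,-0.12]}
    - {"delta_pos":[0.005,-0.01,0.006],"rot":[0.19,0.205,-0.187]}
    - {"delta_pos":[0.005,-0.01,0.006],"rot":[0.19,0.205,-0.187]}
    - {"delta_pos":[0.005,-0.01,0.006],"rot":[0.19,0.205,-0.187]}

```text
clock: 27.82
tcp_pos: [0.7057, 0.021, 0.2327]
ee_rot: [[0.43, 0.549, 0.717], [0.275, -0.836, 0.475], [0.86, -0.007, -0.51]]
force: [0.1, -1.0, 0.3]
opening: 0.139
grip_force: 60.8
```

```bash
python3 to.py .706 .022 .128 .6 1.05; python3 -c "
from h import *
b=snap('scene','s6.png');cv2.imwrite('pics/s6c.png',cv2.resize(b[130:290,220:440],(660,480))[:,:,::-1])"
```

```text
delta [-0.0897  0.0001  0.0541] rot [ 0.0126  0.0149 -0.0156] rows 2.5 0.2
t 27.82 tcp [0.7057 0.021  0.2327] psi 0.5692 z [ 0.717  0.475 -0.51 ] F [ 0.1 -1.   0.3] op 0.139 g 60.8 q [-0.37  0.12  2.01  1.33  0.81 -0.28]
0.25 [-0.37  0.16  2.02  1.38  0.8  -0.36] 0.0 0.0
0.5 [-0.37  0.2   2.03  1.44  0.8  -0.44] 0.0 0.0
0.75 [-0.38  0.25  2.04  1.49  0.8  -0.51] 0.0 0.0
1 [-0.38  0.3   2.04  1.54  0.8  -0.59] 0.0 0.0
```

View pics/s6c.png

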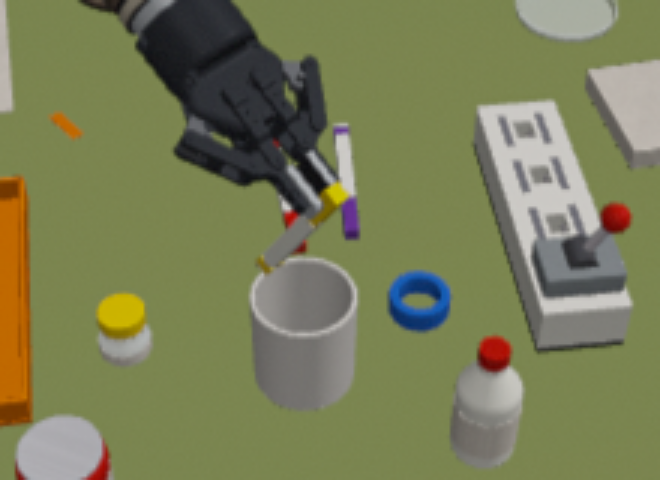

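```bash
python3 - <<'E'
from h import *
s=robot.read_state();u=s['ee_rot'][:,0];T=s['tcp_pos']
P=np.array([T-.125*u,T+.025*u,[.661-.039,.013,.095],[.661+.039,.013,.095]])
print((proj('scene',P)-[220,130])*3, T-.125*u)
E
```

```text
[[267.55126075 265.68498365]
 [339.25915897 193.46042881]
 [293.25437499 260.91050293]
 [312.81612809 332.14222861]] [ 0.65243453 -0.01310148  0.12629018]
```

Call:
servo_tool:
  steps:
    - {"delta_pos":[0,-0.0085,0],"rot":[0,0,0]}
    - {"delta_pos":[-0.025,-0.0085,0.015],"rot":[0,0,0]}
    - {"delta_pos":[-0.05,-0.0085,0.03],"rot":[0,0,0]}
    - {"delta_pos":[-0.075,-0.0085,0.045],"rot":[0,0,0]}
    - {"delta_pos":[-0.088,-0.0085,0.053],"rot":[0,0,0]}

```text
clock: 28.28
tcp_pos: [0.7012, 0.0313, 0.13]
ee_rot: [[0.429, 0.551, 0.716], [0.278, -0.835, 0.476], [0.859, -0.006, -0.511]]
force: [-0.3, 0.2, -1.0]
opening: 0.14
grip_force: 60.8
```

Call:
servo_tool:
  steps:
    - {"delta_pos":[0,0,0],"rot":[0,0,0]}
    - {"delta_pos":[0,0,0],"rot":[0,0,0]}

```text
clock: 28.45
tcp_pos: [0.7026, 0.0308, 0.1331]
ee_rot: [[0.427, 0.551, 0.717], [0.277, -0.835, 0.476], [0.861, -0.005, -0.509]]
force: [0.3, 0.7, 0.6]
opening: 0.138
grip_force: 60.8
```

Call:
servo_tool:
  steps:
    - {"delta_pos":[0,0,0],"rot":[0,0,0]}
    - {"delta_pos":[0,0,0],"rot":[0,0,0]}
    - {"delta_pos":[0,0,0],"rot":[0,0,0]}
    - {"delta_pos":[0,0,0],"rot":[0,0,0]}
    - {"delta_pos":[0,0,0],"rot":[0,0,0]}
  hand: -0.3

```text
clock: 28.87
tcp_pos: [0.7036, 0.0295, 0.1346]
ee_rot: [[0.424, 0.55, 0.719], [0.278, -0.835, 0.475], [0.862, -0.002, -0.507]]
force: [-0.4, 0.0, -0.0]
opening: 0.346
grip_force: 0.0
```

Call:
servo_tool:
  steps:
    - {"delta_pos":[0,0,-0.02],"rot":[0,0,0]}
    - {"delta_pos":[0,0,-0.05],"rot":[0,0,0]}
    - {"delta_pos":[0,0,-0.09],"rot":[0,0,0]}
    - {"delta_pos":[0,0,-0.12],"rot":[0,0,0]}
    - {"delta_pos":[0,0,-0.14],"rot":[0,0,0]}

```text
clock: 29.28
tcp_pos: [0.6015, -0.0381, 0.2063]
ee_rot: [[0.424, 0.549, 0.72], [0.278, -0.836, 0.474], [0.862, -0.001, -0.507]]
force: [0.9, -0.8, 0.7]
opening: 0.348
grip_force: 0.0
```

```bash
python3 to.py .504 .0375 .12 -.0175 0;python3 -c "
from h import *
b=snap('scene','s7.png');cv2.imwrite('pics/s7c.png',cv2.resize(b[130:290,220:440],(660,480))[:,:,::-1])"; python3 mk.py red violet
```

```text
delta [-0.0948 -0.1166  0.0094] rot [-0.3119 -1.006   0.543 ] rows 3.6 9.5
t 29.28 tcp [ 0.6015 -0.0381  0.2063] psi 0.5794 z [ 0.72   0.474 -0.507] F [ 0.9 -0.8  0.7] op 0.348 g 0.0 q [-0.58 -0.03  2.23  1.31  0.96 -0.42]
0.25 [-0.47 -0.12  2.24  0.98  0.78  0.04] 0.0 0.0
0.5 [-0.35 -0.13  2.22  0.55  0.74  0.61] 0.0 0.0
0.75 [-0.23 -0.07  2.16  0.19  0.84  1.11] 0.0 0.0
1 [-0.13  0.04  2.08 -0.    1.03  1.46] 0.0 0.0
t 29.33 tcp [ 0.6014 -0.0393  0.2079] psi 0.5821 z [ 0.722  0.472 -0.506] F [ 2.  -0.5 -0.1] op 0.35 g 0.0 q [-0.58 -0.04  2.23  1.31  0.96 -0.42]
marker_red top 0.88 [334. 256.] [0.451 0.036] 323
marker_red scene 0.72 [316. 191.] [0.435 0.044] 186
   FIT marker_red [ 0.4518  0.0386 -0.011 ] 0.228
marker_violet top 0.62 [310. 252.] [0.45  0.096] 350
marker_violet top 0.29 [479. 232.] [ 0.574 -0.312] 4160
marker_violet scene 0.57 [335. 190.] [0.445 0.096] 198
marker_violet scene 0.37 [381. 268.] [0.741 0.145] 785
   FIT marker_violet [ 0.4414  0.0999 -0.1432] 0.227
mug top 0.94 [354. 170.] [0.667 0.024] 978
mug scene 0.85 [320. 242.] [0.663 0.009] 1394
   FIT mug [0.6601 0.0142] 0.188
```

View pics/s7c.png

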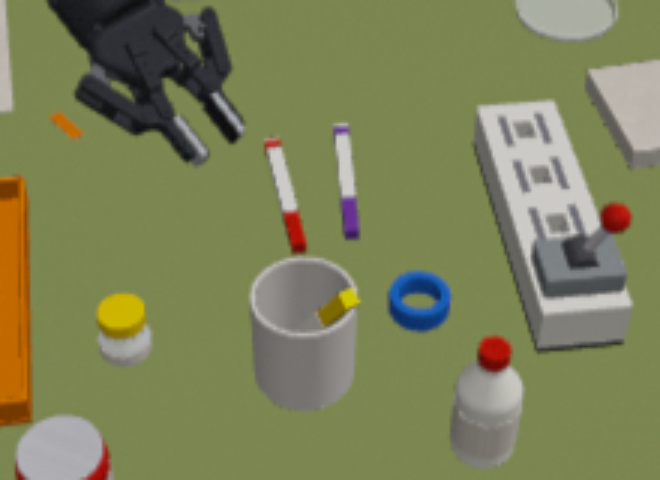

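The yellow marker stands leaning in the mug, with its cap at crop (340,305). The red and violet markers haven't moved. Red next.

Call:
servo_tool:
  steps:
    - {"delta_pos":[-0.007,-0.012,0],"rot":[-0.031,-0.1,0.054]}
    - {"delta_pos":[-0.014,-0.024,-0.001],"rot":[-0.062,-0.2,0.108]}
    - {"delta_pos":[-0.021,-0.036,-0.002],"rot":[-0.094,-0.302,0.163]}
    - {"delta_pos":[-0.028,-0.048,-0.003],"rot":[-0.125,-0.402,0.217]}
    - {"delta_pos":[-0.035,-0.058,-0.003],"rot":[-0.156,-0.503,0.2715]}
  hand: 0

```text
clock: 30.15
tcp_pos: [0.5559, -0.0004, 0.1773]
ee_rot: [[0.805, 0.319, 0.5], [0.223, -0.944, 0.244], [0.549, -0.085, -0.831]]
force: [-0.2, 0.6, 0.5]
opening: 0.502
grip_force: 0.0
```

```bash
python3 to.py .503 .038 .15 -.012 0
```

```text
delta [-0.0491 -0.0508  0.0056] rot [-0.1802 -0.5635  0.3032] rows 1.7 5.3
t 30.15 tcp [ 5.559e-01 -4.000e-04  1.773e-01] psi 0.2699 z [ 0.5    0.244 -0.831] F [-0.2  0.6  0.5] op 0.502 g 0.0 q [-0.37 -0.15  2.23  0.64  0.75  0.49]
0.25 [-0.3  -0.14  2.2   0.41  0.79  0.8 ] 0.0 0.0
0.5 [-0.24 -0.11  2.16  0.22  0.87  1.07] 0.0 0.0
0.75 [-0.18 -0.07  2.11  0.09  0.97  1.28] 0.0 0.0
1 [-0.13 -0.01  2.06 -0.    1.09  1.46] 0.0 0.0
```

Call:
servo_tool:
  steps:
    - {"delta_pos":[-0.01,-0.012,0.001],"rot":[-0.033,-0.105,0.057]}
    - {"delta_pos":[-0.02,-0.024,0.002],"rot":[-0.066,-0.21,0.114]}
    - {"delta_pos":[-0.03,-0.036,0.003],"rot":[-0.099,-0.315,0.17]}
    - {"delta_pos":[-0.04,-0.048,0.004],"rot":[-0.131,-0.42,0.227]}
    - {"delta_pos":[-0.045,-0.052,0.004],"rot":[-0.16,-0.51,0.275]}

```text
clock: 30.57
tcp_pos: [0.5034, 0.0406, 0.1527]
ee_rot: [[0.995, 0.041, 0.09], [0.038, -0.999, 0.034], [0.091, -0.03, -0.995]]
force: [-0.1, 0.8, -0.8]
opening: 0.502
grip_force: 0.0
```

Call:
servo_tool:
  steps:
    - {"delta_pos":[0,0,0],"rot":[0,0,0]}
    - {"delta_pos":[0,0,0],"rot":[0,0,0]}

```text
clock: 30.73
tcp_pos: [0.5061, 0.04, 0.1532]
ee_rot: [[0.994, 0.047, 0.097], [0.043, -0.998, 0.038], [0.099, -0.033, -0.995]]
force: [-0.6, -0.5, -0.8]
opening: 0.5
grip_force: 0.0
```

```bash
python3 to.py .503 .038 .006 -.012 0|head -2;  cat > wm.py <<'E'
from h import *
import sys
p=vision.camera_params('wrist');snap('wrist','wm.png')
for c in sys.argv[1:]:
  for m in vision.masks_of('wrist','marker_'+c):
    ys,xs=np.nonzero(m['mask']);w=atz('wrist',np.c_[xs,ys],.011,p)[:,:2];(o,(a,b),g)=cv2.minAreaRect(w.astype(np.float32)*1000)
    print(c,round(m['conf'],2),m['pixel'],np.round(o,1),round(a),round(b),round(g,1))
E
python3 wm.py red violet
```

```text
delta [-0.0177  0.0068  0.146 ] rot [-0.0363 -0.0981  0.0571] rows 3.5 1.0
t 30.73 tcp [0.5061 0.04   0.1532] psi 0.0434 z [ 0.097  0.038 -0.995] F [-0.6 -0.5 -0.8] op 0.5 g 0.0 q [-0.15 -0.06  2.11  0.06  1.    1.35]
red 0.89 [321.0, 238.2] [452.9  36.3] 16 152 89.1
violet 0.68 [269.2, 211.8] [481.4  91.7] 17 80 81.0
```

Call:
servo_tool:
  steps:
    - {"delta_pos":[-0.003,0.0034,0],"rot":[-0.036,-0.098,0.057]}
    - {"delta_pos":[-0.003,0.0034,0],"rot":[-0.036,-0.098,0.057]}
    - {"delta_pos":[-0.003,0.0034,0],"rot":[-0.036,-0.098,0.057]}
    - {"delta_pos":[-0.003,0.0034,0],"rot":[-0.036,-0.098,0.057]}

```text
clock: 31.22
tcp_pos: [0.5025, 0.0351, 0.1532]
ee_rot: [[1.0, -0.015, 0.001], [-0.015, -1.0, 0.0], [0.001, -0.0, -1.0]]
force: [-0.4, 0.3, -0.9]
opening: 0.497
grip_force: 0.0
```

Call:
servo_tool:
  steps:
    - {"delta_pos":[0,0,0.04],"rot":[0,0,0]}
    - {"delta_pos":[0,0,0.08],"rot":[0,0,0]}
    - {"delta_pos":[0,0,0.11],"rot":[0,0,0]}
    - {"delta_pos":[0,0,0.125],"rot":[0,0,0]}
    - {"delta_pos":[0,0,0.13],"rot":[0,0,0]}

```text
clock: 31.63
tcp_pos: [0.4993, 0.0353, 0.0199]
ee_rot: [[1.0, -0.016, -0.006], [-0.016, -1.0, 0.001], [-0.006, -0.001, -1.0]]
force: [-0.1, 0.1, 0.4]
opening: 0.504
grip_force: 0.0
```

Call:
servo_tool:
  steps:
    - {"delta_pos":[0,0,0],"rot":[0,0,0]}
    - {"delta_pos":[0,0,0],"rot":[0,0,0]}

```text
clock: 31.8
tcp_pos: [0.5033, 0.035, 0.0243]
ee_rot: [[1.0, -0.016, 0.002], [-0.016, -1.0, -0.001], [0.002, 0.001, -1.0]]
force: [0.2, 0.2, 0.2]
opening: 0.502
grip_force: 0.0
```

```bash
python3 to.py .503 .0365 .006 -.016 0|head -2
```

```text
delta [-0.0003 -0.0016  0.0183] rot [ 0.0008 -0.0015 -0.    ] rows 0.4 0.0
t 31.8 tcp [0.5033 0.035  0.0243] psi -0.0160 z [ 0.002 -0.001 -1.   ] F [0.2 0.2 0.2] op 0.502 g 0.0 q [-0.13  0.19  2.12 -0.    0.83  1.46]
```

Call:
servo_tool:
  steps:
    - {"delta_pos":[0,-0.0015,0.006],"rot":[0,0,0]}
    - {"delta_pos":[0,-0.0015,0.012],"rot":[0,0,0]}
    - {"delta_pos":[0,-0.0015,0.018],"rot":[0,0,0]}
    - {"delta_pos":[0,-0.0015,0.018],"rot":[0,0,0]}
    - {"delta_pos":[0,-0.0015,0.018],"rot":[0,0,0]}

```text
clock: 32.22
tcp_pos: [0.5023, 0.0367, 0.005]
ee_rot: [[1.0, -0.016, -0.001], [-0.016, -1.0, -0.001], [-0.001, 0.001, -1.0]]
force: [-0.7, 0.8, 0.0]
opening: 0.499
grip_force: 0.0
```

Call:
servo_tool:
  steps:
    - {"delta_pos":[0,0,0],"rot":[0,0,0]}
    - {"delta_pos":[0,0,0],"rot":[0,0,0]}
    - {"delta_pos":[0,0,0],"rot":[0,0,0]}
    - {"delta_pos":[0,0,0],"rot":[0,0,0]}
    - {"delta_pos":[0,0,0],"rot":[0,0,0]}
  hand: -1

```text
clock: 32.63
tcp_pos: [0.5031, 0.0366, 0.0059]
ee_rot: [[1.0, -0.016, 0.001], [-0.016, -1.0, -0.001], [0.001, 0.001, -1.0]]
force: [-0.7, 0.4, 2.3]
opening: 0.139
grip_force: 61.4
```

Call:
servo_tool:
  steps:
    - {"delta_pos":[0,0,-0.02],"rot":[0,0,0]}
    - {"delta_pos":[0,0,-0.06],"rot":[0,0,0]}
    - {"delta_pos":[0,0,-0.1],"rot":[0,0,0]}
    - {"delta_pos":[0,0,-0.14],"rot":[0,0,0]}
    - {"delta_pos":[0,0,-0.18],"rot":[0,0,0]}

```text
clock: 33.05
tcp_pos: [0.502, 0.0369, 0.1868]
ee_rot: [[1.0, -0.016, -0.001], [-0.016, -1.0, -0.001], [-0.001, 0.001, -1.0]]
force: [0.9, 0.2, -0.1]
opening: 0.138
grip_force: 61.1
```

Call:
servo_tool:
  steps:
    - {"delta_pos":[0.024,0.007,-0.011],"rot":[0,0,-0.12]}
    - {"delta_pos":[0.048,0.014,-0.022],"rot":[0,0,-0.24]}
    - {"delta_pos":[0.072,0.021,-0.033],"rot":[0,0,-0.36]}
    - {"delta_pos":[0.096,0.028,-0.044],"rot":[0,0,-0.48]}
    - {"delta_pos":[0.1176,0.0346,-0.054],"rot":[0,0,-0.6]}

```text
clock: 33.47
tcp_pos: [0.6208, -0.0, 0.2398]
ee_rot: [[0.831, 0.556, -0.0], [0.556, -0.831, -0.001], [-0.001, 0.001, -1.0]]
force: [0.0, 0.2, 0.4]
opening: 0.138
grip_force: 61.1
```

```bash
python3 to.py .694 .045 .24 .6 1.05; python3 mk.py violet | grep -v mug
```

```text
delta [ 0.0858  0.0033 -0.0003] rot [ 0.0059  1.0507 -0.009 ] rows 2.1 8.4
t 33.47 tcp [ 0.6208 -0.      0.2398] psi 0.5897 z [-0.    -0.001 -1.   ] F [0.  0.2 0.4] op 0.138 g 61.1 q [-0.16  0.16  1.71 -0.    1.27  0.82]
0.25 [-0.23  0.07  1.82  0.22  1.07  0.66] 0.0 0.0
0.5 [-0.3   0.02  1.94  0.52  0.91  0.41] 0.0 0.0
0.75 [-0.36  0.    2.04  0.92  0.82  0.05] 0.0 0.0
1 [-0.4   0.05  2.12  1.37  0.84 -0.37] 0.0 0.0
t 33.47 tcp [ 0.6208 -0.      0.2398] psi 0.5897 z [-0.    -0.001 -1.   ] F [0.  0.2 0.4] op 0.138 g 61.1 q [-0.16  0.16  1.71 -0.    1.27  0.82]
marker_violet scene 0.54 [336. 192.] [0.45  0.099] 210
   FIT marker_violet [ 0.4396  0.0981 -0.1554] 0.111
```

Call:
servo_tool:
  steps:
    - {"delta_pos":[0.009,0,0],"rot":[0,0.12,0]}
    - {"delta_pos":[0.018,-0.001,0],"rot":[0,0.24,0]}
    - {"delta_pos":[0.027,-0.002,0],"rot":[0,0.36,0]}
    - {"delta_pos":[0.037,-0.003,0],"rot":[0,0.48,0]}
    - {"delta_pos":[0.047,-0.003,0],"rot":[0,0.6,0]}

```text
clock: 34.18
tcp_pos: [0.6565, 0.0296, 0.2396]
ee_rot: [[0.687, 0.55, 0.475], [0.453, -0.835, 0.312], [0.568, 0.001, -0.823]]
force: [0.3, 0.9, -0.7]
opening: 0.137
grip_force: 61.1
```

Call:
servo_tool:
  steps:
    - {"delta_pos":[0.008,0,0.005],"rot":[0,0.12,0]}
    - {"delta_pos":[0.016,0,0.01],"rot":[0,0.24,0]}
    - {"delta_pos":[0.024,0,0.015],"rot":[0,0.36,0]}
    - {"delta_pos":[0.03,0,0.02],"rot":[0,0.45,0]}
    - {"delta_pos":[0.03,0,0.02],"rot":[0,0.45,0]}

```text
clock: 34.6
tcp_pos: [0.6845, 0.0496, 0.2349]
ee_rot: [[0.42, 0.55, 0.722], [0.27, -0.835, 0.479], [0.866, -0.006, -0.5]]
force: [-0.5, 0.1, -0.9]
opening: 0.138
grip_force: 61.1
```

Call:
servo_tool:
  steps:
    - {"delta_pos":[0,0,0],"rot":[0,0,0]}
    - {"delta_pos":[0,0,0],"rot":[0,0,0]}

```text
clock: 34.77
tcp_pos: [0.6864, 0.0492, 0.2388]
ee_rot: [[0.418, 0.551, 0.722], [0.275, -0.834, 0.478], [0.866, -0.001, -0.5]]
force: [0.6, -0.2, -0.0]
opening: 0.138
grip_force: 61.1
```

```bash
cat > held.py <<'E'
from h import *
import sys
s=robot.read_state();u=s['ee_rot'][:,0];T=s['tcp_pos'];l=T-.125*u;c=(proj('scene',np.array([l,T+.025*u]))-[220,130])*3
print('low end',l,'crop px',c.round());b=snap('scene');b=cv2.resize(b[130:290,220:440],(660,480))
for p in c.round().astype(int): cv2.circle(b,tuple(map(int,p)),9,(255,0,255),1)
cv2.imwrite('pics/'+sys.argv[1],b[:,:,::-1])
E
python3 to.py .688 .049 .155 .6 1.05; python3 held.py s8.png
```

```text
delta [-0.0719  0.0012  0.0429] rot [ 0.0132  0.0026 -0.009 ] rows 2.0 0.1
t 34.77 tcp [0.6864 0.0492 0.2388] psi 0.5819 z [ 0.722  0.478 -0.5  ] F [ 0.6 -0.2 -0. ] op 0.138 g 61.1 q [-0.34  0.06  2.07  1.36  0.78 -0.29]
0.25 [-0.34  0.09  2.08  1.4   0.78 -0.35] 0.0 0.0
0.5 [-0.34  0.13  2.08  1.44  0.78 -0.41] 0.0 0.0
0.75 [-0.34  0.16  2.09  1.48  0.78 -0.47] 0.0 0.0
1 [-0.34  0.2   2.09  1.52  0.78 -0.53] 0.0 0.0
low end [0.63418248 0.01485503 0.13049837] crop px [[298. 240.]
 [372. 163.]]
```

View pics/s8.png

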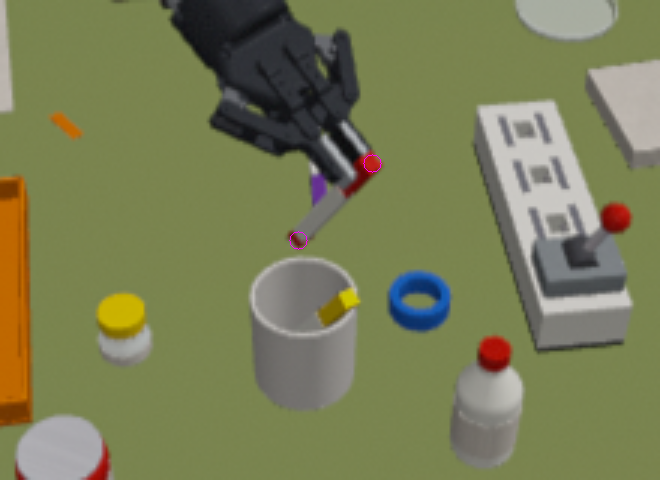

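Call:
servo_tool:
  steps:
    - {"delta_pos":[-0.01,0.004,0.01],"rot":[0,0,0]}
    - {"delta_pos":[-0.035,0.004,0.024],"rot":[0,0,0]}
    - {"delta_pos":[-0.06,0.004,0.04],"rot":[0,0,0]}
    - {"delta_pos":[-0.07,0.004,0.0465],"rot":[0,0,0]}
    - {"delta_pos":[-0.07,0.004,0.0465],"rot":[0,0,0]}

```text
clock: 35.23
tcp_pos: [0.6924, 0.0492, 0.152]
ee_rot: [[0.421, 0.552, 0.72], [0.274, -0.834, 0.479], [0.865, -0.004, -0.502]]
force: [-0.3, 0.1, -1.4]
opening: 0.138
grip_force: 61.1
```

Call:
servo_tool:
  steps:
    - {"delta_pos":[0,0,0],"rot":[0,0,0]}
    - {"delta_pos":[0,0,0],"rot":[0,0,0]}

```text
clock: 35.4
tcp_pos: [0.6952, 0.0482, 0.1581]
ee_rot: [[0.413, 0.552, 0.725], [0.276, -0.834, 0.478], [0.868, 0.003, -0.497]]
force: [1.0, -0.6, 0.2]
opening: 0.14
grip_force: 61.1
```

Call:
servo_tool:
  steps:
    - {"delta_pos":[0,0,0],"rot":[0,0,0]}
    - {"delta_pos":[0,0,0],"rot":[0,0,0]}
    - {"delta_pos":[0,0,0],"rot":[0,0,0]}
    - {"delta_pos":[0,0,0],"rot":[0,0,0]}
    - {"delta_pos":[0,0,0],"rot":[0,0,0]}
  hand: -0.3

```text
clock: 35.82
tcp_pos: [0.6943, 0.0482, 0.1564]
ee_rot: [[0.415, 0.551, 0.724], [0.275, -0.834, 0.478], [0.867, 0.001, -0.498]]
force: [-0.7, 0.0, -0.0]
opening: 0.351
grip_force: 0.0
```

Call:
servo_tool:
  steps:
    - {"delta_pos":[0,0,-0.02],"rot":[0,0,0]}
    - {"delta_pos":[0,0,-0.05],"rot":[0,0,0]}
    - {"delta_pos":[0,0,-0.09],"rot":[0,0,0]}
    - {"delta_pos":[0,0,-0.12],"rot":[0,0,0]}
    - {"delta_pos":[0,0,-0.14],"rot":[0,0,0]}

```text
clock: 36.23
tcp_pos: [0.5918, -0.0196, 0.2271]
ee_rot: [[0.415, 0.551, 0.724], [0.276, -0.835, 0.477], [0.867, 0.002, -0.498]]
force: [-0.1, 0.1, 0.5]
opening: 0.355
grip_force: 0.0
```

```bash
python3 -c "
from h import *
b=snap('scene','s7.png');cv2.imwrite('pics/s9c.png',cv2.resize(b[130:290,220:440],(660,480))[:,:,::-1])"; python3 mk.py violet; python3 to.py .495 .0915 .15 -.15 0
```

```text
t 36.28 tcp [ 0.5916 -0.0208  0.2287] psi 0.5895 z [ 0.726  0.475 -0.497] F [ 1.5 -0.5  0.5] op 0.349 g 0.0 q [-0.56 -0.11  2.25  1.3   0.96 -0.38]
marker_violet top 0.89 [314. 271.] [0.407 0.079] 357
marker_violet top 0.68 [471. 280.] [ 0.451 -0.306] 137
marker_violet scene 0.47 [325. 181.] [0.398 0.079] 187
   FIT marker_violet [ 0.4047  0.0776 -0.1509] 0.216
mug top 0.68 [365. 172.] [ 0.667 -0.004] 811
mug scene 0.81 [319. 241.] [0.659 0.008] 1310
mug scene 0.19 [198. 239.] [ 0.59  -0.284] 368
   FIT mug [0.6609 0.0134] 0.289
delta [-0.0755 -0.1452  0.0189] rot [-0.3854 -0.9986  0.6646] rows 4.0 10.1
t 36.58 tcp [ 0.593  -0.0179  0.2247] psi 0.5831 z [ 0.722  0.479 -0.499] F [ 1.1  0.1 -0.3] op 0.353 g 0.0 q [-0.56 -0.1   2.25  1.3   0.96 -0.38]
0.25 [-0.42 -0.2   2.27  0.95  0.76  0.16] 0.0 0.0
0.5 [-0.26 -0.2   2.23  0.48  0.73  0.82] 0.0 0.0
0.75 [-0.12 -0.13  2.16  0.14  0.88  1.35] 0.0 0.0
1 [-0.02 -0.01  2.06 -0.    1.09  1.7 ] 0.0 0.0
```

View pics/s9c.png

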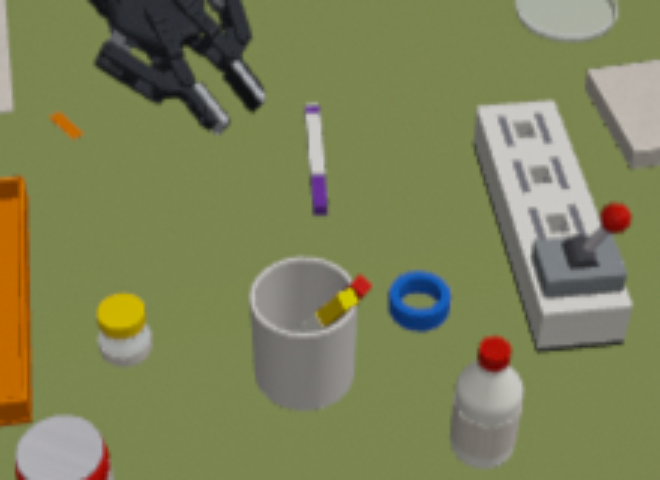

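The red marker is in the mug beside the yellow one. The violet marker has been knocked to about (0.405, 0.078), still lying flat. I'll go for it there.

Call:
servo_tool:
  steps:
    - {"delta_pos":[-0.01,-0.015,-0.002],"rot":[-0.0385,-0.1,0.0665]}
    - {"delta_pos":[-0.02,-0.03,-0.004],"rot":[-0.077,-0.2,0.133]}
    - {"delta_pos":[-0.03,-0.045,-0.006],"rot":[-0.1155,-0.3,0.2]}
    - {"delta_pos":[-0.04,-0.06,-0.008],"rot":[-0.154,-0.4,0.266]}
    - {"delta_pos":[-0.05,-0.075,-0.01],"rot":[-0.193,-0.5,0.333]}
  hand: 0

```text
clock: 37.0
tcp_pos: [0.5281, 0.0239, 0.1889]
ee_rot: [[0.796, 0.286, 0.534], [0.178, -0.953, 0.245], [0.579, -0.1, -0.809]]
force: [0.0, -0.3, -0.6]
opening: 0.504
grip_force: 0.0
```

```bash
python3 to.py .4544 .0705 .15 -.151 0
```

```text
delta [-0.0729 -0.0615  0.0036] rot [-0.2326 -0.5875  0.3964] rows 2.3 6.0
t 37.0 tcp [0.5281 0.0239 0.1889] psi 0.2197 z [ 0.534  0.245 -0.809] F [ 0.  -0.3 -0.6] op 0.504 g 0.0 q [-0.35 -0.27  2.31  0.66  0.74  0.55]
0.25 [-0.27 -0.26  2.28  0.4   0.78  0.91] 0.0 0.0
0.5 [-0.19 -0.23  2.25  0.2   0.86  1.22] 0.0 0.0
0.75 [-0.12 -0.18  2.21  0.07  0.97  1.46] 0.0 0.0
1 [-0.07 -0.11  2.16  0.    1.09  1.65] 0.0 0.0
```

Call:
servo_tool:
  steps:
    - {"delta_pos":[-0.013,-0.012,0.0005],"rot":[-0.039,-0.098,0.066]}
    - {"delta_pos":[-0.026,-0.024,0.001],"rot":[-0.078,-0.196,0.132]}
    - {"delta_pos":[-0.039,-0.036,0.002],"rot":[-0.117,-0.294,0.198]}
    - {"delta_pos":[-0.052,-0.048,0.003],"rot":[-0.156,-0.392,0.264]}
    - {"delta_pos":[-0.065,-0.057,0.0035],"rot":[-0.195,-0.49,0.33]}

```text
clock: 37.42
tcp_pos: [0.4613, 0.0678, 0.1539]
ee_rot: [[0.984, -0.027, 0.177], [-0.037, -0.998, 0.052], [0.175, -0.058, -0.983]]
force: [0.2, -0.4, -0.2]
opening: 0.499
grip_force: 0.0
```

Call:
servo_tool:
  steps:
    - {"delta_pos":[0,0,0],"rot":[0,0,0]}
    - {"delta_pos":[0,0,0],"rot":[0,0,0]}

```text
clock: 37.58
tcp_pos: [0.4626, 0.0678, 0.1538]
ee_rot: [[0.983, -0.02, 0.182], [-0.03, -0.998, 0.056], [0.18, -0.06, -0.982]]
force: [-0.5, -1.0, 0.2]
opening: 0.499
grip_force: 0.0
```

```bash
python3 to.py .4544 .0705 .15 -.151 0|head -2; python3 wm.py violet
```

```text
delta [-0.0089 -0.0023  0.0024] rot [-0.0722 -0.1773  0.1252] rows 0.2 1.8
t 37.58 tcp [0.4626 0.0678 0.1538] psi -0.0310 z [ 0.182  0.056 -0.982] F [-0.5 -1.   0.2] op 0.499 g 0.0 q [-0.11 -0.21  2.25  0.09  0.93  1.43]
violet 0.92 [318.3, 251.3] [408.   76.1] 15 152 81.3
violet 0.61 [81.5, 24.5] [705.7 373.1] 111 39 56.3
```

Call:
servo_tool:
  steps:
    - {"delta_pos":[-0.004,0,0.002],"rot":[-0.036,-0.089,0.063]}
    - {"delta_pos":[-0.007,-0.001,0.003],"rot":[-0.072,-0.177,0.125]}
    - {"delta_pos":[-0.007,-0.001,0.003],"rot":[-0.072,-0.177,0.125]}
    - {"delta_pos":[-0.007,-0.001,0.003],"rot":[-0.072,-0.177,0.125]}
    - {"delta_pos":[-0.007,-0.001,0.003],"rot":[-0.072,-0.177,0.125]}

```text
clock: 38.1
tcp_pos: [0.456, 0.0675, 0.1502]
ee_rot: [[0.988, -0.154, 0.002], [-0.154, -0.988, 0.0], [0.002, -0.0, -1.0]]
force: [0.0, -0.4, 0.1]
opening: 0.501
grip_force: 0.0
```

Call:
servo_tool:
  steps:
    - {"delta_pos":[0,0,0.04],"rot":[0,0,0]}
    - {"delta_pos":[0,0,0.08],"rot":[0,0,0]}
    - {"delta_pos":[0,0,0.11],"rot":[0,0,0]}
    - {"delta_pos":[0,0,0.122],"rot":[0,0,0]}
    - {"delta_pos":[0,0,0.127],"rot":[0,0,0]}

```text
clock: 38.52
tcp_pos: [0.4532, 0.0675, 0.0207]
ee_rot: [[0.988, -0.155, -0.004], [-0.155, -0.988, 0.0], [-0.004, 0.001, -1.0]]
force: [-1.1, 0.2, -0.0]
opening: 0.503
grip_force: 0.0
```

Call:
servo_tool:
  steps:
    - {"delta_pos":[0,0,0],"rot":[0,0,0]}
    - {"delta_pos":[0,0,0],"rot":[0,0,0]}

```text
clock: 38.68
tcp_pos: [0.4569, 0.0675, 0.0245]
ee_rot: [[0.988, -0.155, 0.003], [-0.155, -0.988, -0.001], [0.003, 0.0, -1.0]]
force: [0.0, -0.2, 0.4]
opening: 0.499
grip_force: 0.0
```

```bash
python3 to.py .4564 .069 .006 -.152 0|head -2
```

```text
delta [-0.0008 -0.0015  0.0185] rot [ 0.0003 -0.0029 -0.004 ] rows 0.4 0.0
t 38.68 tcp [0.4569 0.0675 0.0245] psi -0.1560 z [ 0.003 -0.001 -1.   ] F [ 0.  -0.2  0.4] op 0.499 g 0.0 q [-0.07  0.11  2.22 -0.    0.81  1.65]
```

Call:
servo_tool:
  steps:
    - {"delta_pos":[0,-0.0015,0.006],"rot":[0,0,0]}
    - {"delta_pos":[0,-0.0015,0.012],"rot":[0,0,0]}
    - {"delta_pos":[0,-0.0015,0.018],"rot":[0,0,0]}
    - {"delta_pos":[0,-0.0015,0.018],"rot":[0,0,0]}
    - {"delta_pos":[0,-0.0015,0.018],"rot":[0,0,0]}

```text
clock: 39.1
tcp_pos: [0.4561, 0.0693, 0.0051]
ee_rot: [[0.988, -0.155, -0.0], [-0.155, -0.988, -0.001], [-0.0, 0.001, -1.0]]
force: [-0.0, -0.7, 0.9]
opening: 0.5
grip_force: 0.0
```

Call:
servo_tool:
  steps:
    - {"delta_pos":[0,0,0],"rot":[0,0,0]}
    - {"delta_pos":[0,0,0],"rot":[0,0,0]}
    - {"delta_pos":[0,0,0],"rot":[0,0,0]}
    - {"delta_pos":[0,0,0],"rot":[0,0,0]}
    - {"delta_pos":[0,0,0],"rot":[0,0,0]}
  hand: -1

```text
clock: 39.52
tcp_pos: [0.4569, 0.0692, 0.0059]
ee_rot: [[0.988, -0.155, 0.001], [-0.155, -0.988, -0.001], [0.002, 0.001, -1.0]]
force: [-0.1, 0.2, 1.9]
opening: 0.141
grip_force: 61.0
```

Call:
servo_tool:
  steps:
    - {"delta_pos":[0,0,-0.02],"rot":[0,0,0]}
    - {"delta_pos":[0,0,-0.06],"rot":[0,0,0]}
    - {"delta_pos":[0,0,-0.1],"rot":[0,0,0]}
    - {"delta_pos":[0,0,-0.14],"rot":[0,0,0]}
    - {"delta_pos":[0,0,-0.18],"rot":[0,0,0]}

```text
clock: 39.93
tcp_pos: [0.4556, 0.0694, 0.1869]
ee_rot: [[0.988, -0.155, -0.0], [-0.155, -0.988, -0.001], [0.0, 0.001, -1.0]]
force: [1.3, -1.1, -1.2]
opening: 0.139
grip_force: 60.7
```

Call:
servo_tool:
  steps:
    - {"delta_pos":[0.035,0.0125,-0.012],"rot":[0,0,-0.12]}
    - {"delta_pos":[0.07,0.025,-0.024],"rot":[0,0,-0.24]}
    - {"delta_pos":[0.105,0.0375,-0.036],"rot":[0,0,-0.36]}
    - {"delta_pos":[0.14,0.05,-0.048],"rot":[0,0,-0.48]}
    - {"delta_pos":[0.175,0.062,-0.06],"rot":[0,0,-0.6]}

```text
clock: 40.35
tcp_pos: [0.6207, -0.0199, 0.2458]
ee_rot: [[0.901, 0.435, 0.0], [0.435, -0.901, -0.001], [-0.0, 0.001, -1.0]]
force: [0.8, -0.6, 0.5]
opening: 0.136
grip_force: 60.7
```

```bash
python3 to.py .704 .023 .26 .6 1.05; python3 - <<'E'
from h import *
b=snap('top');cv2.imwrite('pics/t9.png',cv2.resize(b[130:230,300:440],(700,500),interpolation=cv2.INTER_CUBIC)[:,:,::-1])
E
```

```text
delta [ 0.0937 -0.0024 -0.0142] rot [ 0.0796  1.0481 -0.1358] rows 2.3 8.5
t 40.35 tcp [ 0.6207 -0.0199  0.2458] psi 0.4498 z [ 0.    -0.001 -1.   ] F [ 0.8 -0.6  0.5] op 0.136 g 60.7 q [-0.19  0.16  1.7  -0.    1.28  0.93]
0.25 [-0.26  0.07  1.81  0.21  1.09  0.75] 0.0 0.0
0.5 [-0.33  0.01  1.92  0.51  0.93  0.47] 0.0 0.0
0.75 [-0.39  0.    2.01  0.9   0.84  0.1 ] 0.0 0.0
1 [-0.43  0.05  2.07  1.32  0.88 -0.32] 0.0 0.0
```

View pics/t9.png

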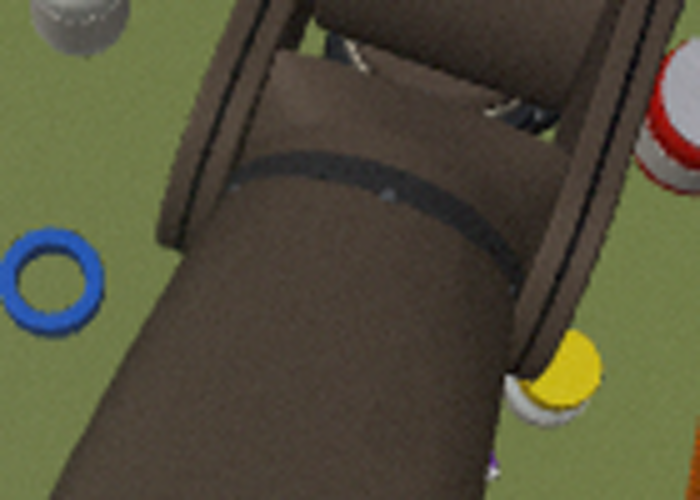

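The arm hides the mug from above, so I'll rely on the scene view. Next I'll tilt the violet marker.

Call:
servo_tool:
  steps:
    - {"delta_pos":[0.011,0,-0.002],"rot":[0.0093,0.12,-0.0155]}
    - {"delta_pos":[0.022,-0.001,-0.004],"rot":[0.0185,0.24,-0.031]}
    - {"delta_pos":[0.033,-0.001,-0.006],"rot":[0.0278,0.36,-0.0465]}
    - {"delta_pos":[0.043,-0.002,-0.007],"rot":[0.037,0.48,-0.062]}
    - {"delta_pos":[0.054,-0.002,-0.008],"rot":[0.046,0.6,-0.0775]}

```text
clock: 40.82
tcp_pos: [0.6677, 0.0061, 0.2544]
ee_rot: [[0.714, 0.505, 0.485], [0.406, -0.863, 0.301], [0.571, -0.018, -0.821]]
force: [0.3, 1.1, -0.4]
opening: 0.139
grip_force: 60.7
```

```bash
python3 to.py .7045 .025 .26 .6 1.05; python3 -c "
from h import *
print(atz('scene',[[336.7,229],[340,225.5]],.13))"
```

```text
delta [0.0372 0.0021 0.0189] rot [ 0.0398  0.4419 -0.0616] rows 1.0 3.6
t 40.82 tcp [0.6677 0.0061 0.2544] psi 0.5169 z [ 0.485  0.301 -0.821] F [ 0.3  1.1 -0.4] op 0.139 g 60.7 q [-0.31  0.03  1.9   0.6   0.88  0.42]
0.25 [-0.33  0.03  1.93  0.76  0.84  0.27] 0.0 0.0
0.5 [-0.35  0.04  1.96  0.94  0.82  0.1 ] 0.0 0.0
0.75 [-0.36  0.06  1.98  1.12  0.82 -0.07] 0.0 0.0
1 [-0.37  0.08  2.    1.31  0.84 -0.24] 0.0 0.0
[[0.70106317 0.0417361  0.13      ]
 [0.69206996 0.05156684 0.13      ]]
```

Call:
servo_tool:
  steps:
    - {"delta_pos":[0.01,0.002,0.005],"rot":[0.01,0.11,-0.0155]}
    - {"delta_pos":[0.02,0.004,0.01],"rot":[0.02,0.22,-0.031]}
    - {"delta_pos":[0.03,0.006,0.015],"rot":[0.03,0.33,-0.0465]}
    - {"delta_pos":[0.0377,0.007,0.019],"rot":[0.04,0.442,-0.0616]}
    - {"delta_pos":[0.0377,0.007,0.019],"rot":[0.04,0.442,-0.0616]}

```text
clock: 41.23
tcp_pos: [0.7052, 0.0208, 0.2539]
ee_rot: [[0.421, 0.564, 0.71], [0.279, -0.826, 0.49], [0.863, -0.009, -0.505]]
force: [-0.8, 0.0, -1.2]
opening: 0.138
grip_force: 60.7
```

Call:
servo_tool:
  steps:
    - {"delta_pos":[0,0,0],"rot":[0,0,0]}
    - {"delta_pos":[0,0,0],"rot":[0,0,0]}

```text
clock: 41.4
tcp_pos: [0.707, 0.021, 0.2593]
ee_rot: [[0.417, 0.565, 0.711], [0.284, -0.825, 0.489], [0.863, -0.002, -0.505]]
force: [-0.1, -0.4, 0.6]
opening: 0.14
grip_force: 60.7
```

```bash
python3 held.py s10.png; python3 to.py .7077 .0213 .165 .6 1.05
```

```text
low end [ 0.65487216 -0.01442727  0.15139829] crop px [[266. 246.]
 [340. 166.]]
delta [-0.0821  0.0001  0.0483] rot [-0.0016  0.0069 -0.0002] rows 2.3 0.1
t 41.45 tcp [0.7074 0.0211 0.2602] psi 0.5997 z [ 0.712  0.489 -0.504] F [ 0.1 -0.3 -0.4] op 0.136 g 60.7 q [-0.38  0.09  1.99  1.29  0.84 -0.23]
0.25 [-0.38  0.12  2.    1.33  0.83 -0.3 ] 0.0 0.0
0.5 [-0.38  0.16  2.02  1.38  0.82 -0.36] 0.0 0.0
0.75 [-0.38  0.19  2.03  1.43  0.81 -0.43] 0.0 0.0
1 [-0.38  0.23  2.03  1.47  0.81 -0.49] 0.0 0.0
```

View pics/s10.png

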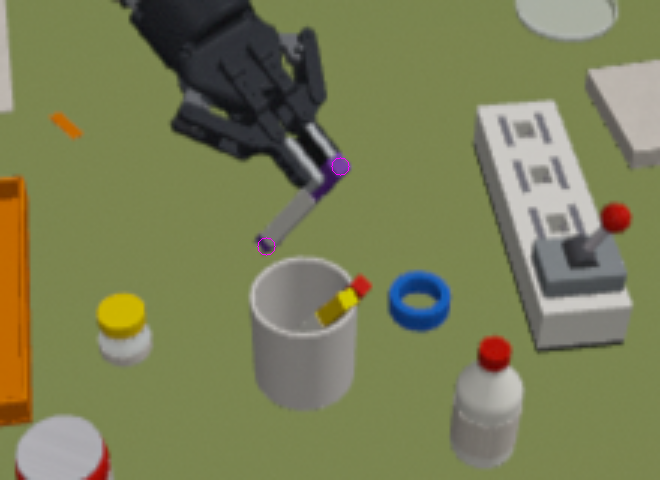

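The violet marker is held as computed, with its low end above the mug at (266,246). I'll lower it, release it and retreat.

Call:
servo_tool:
  steps:
    - {"delta_pos":[-0.015,0,0.009],"rot":[0,0,0]}
    - {"delta_pos":[-0.04,0,0.024],"rot":[0,0,0]}
    - {"delta_pos":[-0.065,0,0.038],"rot":[0,0,0]}
    - {"delta_pos":[-0.08,0,0.047],"rot":[0,0,0]}
    - {"delta_pos":[-0.082,0,0.048],"rot":[0,0,0]}

```text
clock: 41.87
tcp_pos: [0.7057, 0.0223, 0.1603]
ee_rot: [[0.421, 0.566, 0.709], [0.283, -0.824, 0.491], [0.862, -0.006, -0.507]]
force: [-1.4, -0.3, 0.0]
opening: 0.139
grip_force: 60.8
```

Call:
servo_tool:
  steps:
    - {"delta_pos":[0,0,0],"rot":[0,0,0]}
    - {"delta_pos":[0,0,0],"rot":[0,0,0]}

```text
clock: 42.03
tcp_pos: [0.7084, 0.0212, 0.1665]
ee_rot: [[0.413, 0.566, 0.714], [0.284, -0.825, 0.49], [0.865, 0.0, -0.501]]
force: [0.0, 0.4, -0.2]
opening: 0.137
grip_force: 60.8
```

Call:
servo_tool:
  steps:
    - {"delta_pos":[0,0,0],"rot":[0,0,0]}
    - {"delta_pos":[0,0,0],"rot":[0,0,0]}
    - {"delta_pos":[0,0,0],"rot":[0,0,0]}
    - {"delta_pos":[0,0,0],"rot":[0,0,0]}
    - {"delta_pos":[0,0,0],"rot":[0,0,0]}
  hand: -0.3

```text
clock: 42.45
tcp_pos: [0.7075, 0.0212, 0.1649]
ee_rot: [[0.415, 0.565, 0.713], [0.283, -0.825, 0.489], [0.865, -0.001, -0.502]]
force: [0.4, -0.0, 0.2]
opening: 0.348
grip_force: 0.0
```

Call:
servo_tool:
  steps:
    - {"delta_pos":[0,0,-0.02],"rot":[0,0,0]}
    - {"delta_pos":[0,0,-0.05],"rot":[0,0,0]}
    - {"delta_pos":[0,0,-0.09],"rot":[0,0,0]}
    - {"delta_pos":[0,0,-0.12],"rot":[0,0,0]}
    - {"delta_pos":[0,0,-0.14],"rot":[0,0,0]}

```text
clock: 42.87
tcp_pos: [0.6065, -0.0484, 0.2362]
ee_rot: [[0.414, 0.565, 0.714], [0.283, -0.825, 0.488], [0.865, -0.0, -0.502]]
force: [0.9, -0.5, 0.3]
opening: 0.345
grip_force: 0.0
```

Call:
servo_tool:
  steps:
    - {"delta_pos":[0.02,0.03,-0.02],"rot":[0,0,0]}
    - {"delta_pos":[0.03,0.06,-0.03],"rot":[0,0,0]}
    - {"delta_pos":[0.03,0.1,-0.03],"rot":[0,0,0]}
    - {"delta_pos":[0.03,0.13,-0.03],"rot":[0,0,0]}
    - {"delta_pos":[0.03,0.15,-0.03],"rot":[0,0,0]}

```text
clock: 43.28
tcp_pos: [0.6847, -0.1802, 0.2762]
ee_rot: [[0.415, 0.564, 0.714], [0.283, -0.826, 0.487], [0.865, 0.0, -0.502]]
force: [-0.5, 0.6, 0.2]
opening: 0.346
grip_force: 0.0
```

```bash
cat > fin.py <<'E'
from h import *
st()
for c in('scene','top'):
    im=snap(c,c+'f.png')
    for l in['marker_red','marker_yellow','marker_violet','marker_green','mug']:
        for m in vision.masks_of(c,l)[:2]:
            ys,xs=np.nonzero(m['mask']);print(c,l,round(m['conf'],2),np.round(m['pixel']),m['mask'].sum(),(xs.min(),xs.max(),ys.min(),ys.max()),np.round(atz(c,m['pixel'],.12)[0,:2],3))
# colour blobs near the mug in the scene view
im=vision.get_image('scene');hsv=cv2.cvtColor(im,cv2.COLOR_RGB2HSV)
for n,(a,b) in dict(yellow=(22,34),red=(0,6),violet=(125,150)).items():
    m=((hsv[:,:,0]>=a)&(hsv[:,:,0]<=b)&(hsv[:,:,1]>120)&(hsv[:,:,2]>50)).astype(np.uint8);k,_,S,C=cv2.connectedComponentsWithStats(m)
    print(n,[(C[i].round().tolist(),int(S[i,4])) for i in range(1,k) if S[i,4]>6 and 230<C[i][0]<430 and 130<C[i][1]<300])
E
python3 fin.py; python3 chk.py|tail -3
```

```text
t 43.28 tcp [ 0.6847 -0.1802  0.2762] psi 0.5991 z [ 0.714  0.487 -0.502] F [-0.5  0.6  0.2] op 0.346 g 0.0 q [-0.71  0.18  1.86  1.18  1.13 -0.3 ]
scene marker_red 0.39 [340. 221.] 38 (np.int64(335), np.int64(342), np.int64(222), np.int64(227)) [0.67  0.058]
scene marker_yellow 0.61 [337. 231.] 37 (np.int64(327), np.int64(338), np.int64(226), np.int64(239)) [0.697 0.043]
scene marker_violet 0.54 [324. 233.] 158 (np.int64(313), np.int64(333), np.int64(228), np.int64(240)) [0.699 0.014]
scene marker_violet 0.41 [340. 224.] 32 (np.int64(336), np.int64(342), np.int64(222), np.int64(227)) [0.679 0.056]
scene mug 0.43 [261. 242.] 367 (np.int64(252), np.int64(270), np.int64(228), np.int64(251)) [ 0.696 -0.131]
top marker_red 0.71 [351. 163.] 268 (np.int64(345), np.int64(358), np.int64(141), np.int64(182)) [0.662 0.034]
top marker_yellow 0.71 [358. 164.] 204 (np.int64(351), np.int64(362), np.int64(139), np.int64(181)) [0.662 0.017]
top marker_yellow 0.47 [309. 187.] 134 (np.int64(301), np.int64(318), np.int64(177), np.int64(196)) [0.588 0.119]
top marker_violet 0.78 [362. 154.] 366 (np.int64(357), np.int64(369), np.int64(131), np.int64(180)) [0.687 0.011]
top mug 0.61 [349. 177.] 569 (np.int64(340), np.int64(376), np.int64(155), np.int64(191)) [0.627 0.034]
yellow [([260.0, 235.0], 220), ([336.0, 229.0], 37)]
red [([425.0, 202.0], 72), ([339.0, 224.0], 28), ([384.0, 248.0], 100), ([243.0, 293.0], 201)]
violet [([328.0, 233.0], 71)]
plug_grey [(0.75, array([472. , 212.4]), array([[ 0.61 , -0.277,  0.05 ]]))]
plug_blue [(0.73, array([468.9, 251.5]), array([[ 0.514, -0.28 ,  0.05 ]])), (0.2, array([312.8, 126.5]), array([[0.761, 0.145, 0.05 ]]))]
plug_black [(0.71, array([460.5, 278.8]), array([[ 0.446, -0.267,  0.05 ]])), (0.35, array([316.2, 126.7]), array([[0.762, 0.136, 0.05 ]]))]
```

```bash
python3 - <<'E'
from h import *
P={c:vision.camera_params(c) for c in('top','scene')}
for c in P: snap(c)
hs=cv2.cvtColor(vision.get_image('scene'),cv2.COLOR_RGB2HSV)
rng=dict(yellow=(22,34),red=(0,6),violet=(125,150))
def ends(m):
    ys,xs=np.nonzero(m);X=np.c_[xs,ys].astype(float);c=X.mean(0);v=np.linalg.svd(X-c,full_matrices=False)[2][0];t=(X-c)@v
    return c+v*t.min(),c+v*t.max()
for n,(a,b) in rng.items():
    mm=[x for x in vision.masks_of('top','marker_'+n) if x['pixel'][0]>330 and x['pixel'][0]<385][0]['mask']
    e=sorted(ends(mm),key=lambda p:p[1]);up,lo=e   # far (small row) end is the top
    m=((hs[:,:,0]>=a)&(hs[:,:,0]<=b)&(hs[:,:,1]>120)&(hs[:,:,2]>50)).astype(np.uint8);k,L,S,C=cv2.connectedComponentsWithStats(m)
    i=[i for i in range(1,k) if 305<C[i][0]<350 and 215<C[i][1]<245 and S[i,4]>6][0]
    se=ends(L==i)
    for sp in se:
        o1,d1=ray('top',up,P['top']);o2,d2=ray('scene',sp,P['scene']);d1=d1[0]/np.linalg.norm(d1);d2=d2[0]/np.linalg.norm(d2)
        A=np.c_[d1,-d2];t=np.linalg.lstsq(A,o2-o1,rcond=None)[0];T=(o1+t[0]*d1+o2+t[1]*d2)/2;gap=np.linalg.norm(o1+t[0]*d1-o2-t[1]*d2)
        ol,dl=ray('top',lo,P['top']);dl=dl[0]/np.linalg.norm(dl);w=ol-T;bb=w@dl;disc=bb*bb-(w@w-.15**2)
        low=ol+dl*(-bb+np.sqrt(disc)) if disc>0 else None
        print(n,'top px',up.round(),lo.round(),'scene',np.round(sp),'tip',T.round(3),'gap',round(gap,4),'low',None if low is None else low.round(3),'tilt',None if low is None else round(float(np.arccos((T-low)[2]/.15)),2),'ctr',None if low is None else ((T+low)/2-[.661,.0135,0]).round(3))
E
```

```text
yellow top px [352. 136.] [362. 182.] scene [337. 226.] tip [0.713 0.04  0.154] gap 0.0026 low [ 0.645 -0.001  0.027] tilt 0.56 ctr [0.018 0.006 0.09 ]
yellow top px [352. 136.] [362. 182.] scene [335. 235.] tip [0.721 0.037 0.132] gap 0.0087 low [ 0.651 -0.002  0.005] tilt 0.56 ctr [0.025 0.004 0.069]
red top px [346. 141.] [356. 181.] scene [342. 225.] tip [0.703 0.053 0.145] gap 0.0008 low [0.648 0.014 0.01 ] tilt 0.46 ctr [0.015 0.02  0.078]
red top px [346. 141.] [356. 181.] scene [335. 223.] tip [0.7   0.046 0.148] gap 0.0143 low [0.648 0.014 0.011] tilt 0.42 ctr [0.013 0.016 0.08 ]
violet top px [360. 131.] [367. 180.] scene [333. 230.] tip [0.727 0.026 0.158] gap 0.0001 low [ 0.65  -0.013  0.036] tilt 0.62 ctr [ 0.028 -0.007  0.097]
violet top px [360. 131.] [367. 180.] scene [322. 236.] tip [0.73  0.014 0.146] gap 0.0232 low [ 0.654 -0.014  0.02 ] tilt 0.57 ctr [ 0.031 -0.013  0.083]
```

```bash
cat > f5.py <<'E'
from h import *
# silhouette fit of each marker: full outline in the top view, cap colour in both views
P={c:vision.camera_params(c) for c in('top','scene')}
I={c:cv2.cvtColor(vision.get_image(c),cv2.COLOR_RGB2HSV) for c in P}
rng=dict(yellow=(22,34),red=(0,6),violet=(125,150));win=dict(scene=(300,350,212,246),top=(335,385,120,185))
def axes(d):
    x=d/np.linalg.norm(d);y=np.cross([0,0,1],x);y/=np.linalg.norm(y);return np.array([x,y,np.cross(x,y)])
for n,(a,b) in rng.items():
    cap={}
    for c in P:
        h=I[c];m=((h[:,:,0]>=a)&(h[:,:,0]<=b)&(h[:,:,1]>100)&(h[:,:,2]>40));w=np.zeros_like(m);x0,x1,y0,y1=win[c];w[y0:y1,x0:x1]=m[y0:y1,x0:x1];cap[c]=w
    full=[x for x in vision.masks_of('top','marker_'+n) if 335<x['pixel'][0]<385][0]['mask']
    S=4
    def up(m): return cv2.resize(m.astype(np.uint8),None,fx=S,fy=S,interpolation=cv2.INTER_LINEAR)>0
    T=[('top',up(full),-.075,.075),('top',up(cap['top']),.03,.075),('scene',up(cap['scene']),.03,.075)]
    def cost(v,det=False):
        d=np.array([np.sin(v[3])*np.cos(v[4]),np.sin(v[3])*np.sin(v[4]),np.cos(v[3])]);A=axes(d);L=[]
        for c,m,l0,l1 in T:
            p=np.array([[x,y,z] for x in(l0,l1) for y in(-.007,.007) for z in(-.007,.007)])@A+v[:3]
            r=np.zeros(m.shape,np.uint8);cv2.fillConvexPoly(r,cv2.convexHull(np.round((proj(c,p,P[c])+.5)*S).astype(np.int32)),1)
            L.append(1-(m&(r>0)).sum()/(m|(r>0)).sum())
        return L if det else sum(L)
    best=None
    for z in(.07,.08,.09,.1,.11):
      for th in(.5,.65):
        x0=np.array([.683,.0135,z,th,.5]);sx=np.r_[[x0],x0+np.diag([.01,.01,.01,.12,.2])]
        r=minimize(cost,x0,method='Nelder-Mead',options=dict(initial_simplex=sx,maxiter=250,xatol=5e-4,fatol=5e-4))
        if best is None or r.fun<best.fun: best=r
    v=best.x;d=np.array([np.sin(v[3])*np.cos(v[4]),np.sin(v[3])*np.sin(v[4]),np.cos(v[3])])
    print(n,{c:int(k.sum()) for c,k in cap.items()},'ctr',v[:3].round(4),'tilt',v[3].round(2),'az',v[4].round(2),'low',(v[:3]-.075*d).round(3),'tip',(v[:3]+.075*d).round(3),'hd',np.hypot(v[0]-.661,v[1]-.0135).round(4),np.round(cost(v,True),2))
E
python3 f5.py
```

```text
yellow {'top': 123, 'scene': 51} ctr [0.6835 0.0207 0.0771] tilt 0.46 az 0.57 low [0.656 0.003 0.01 ] tip [0.711 0.038 0.144] hd 0.0237 [0.31 0.27 0.66]
red {'top': 113, 'scene': 28} ctr [0.6754 0.033  0.0781] tilt 0.41 az 0.65 low [0.652 0.015 0.009] tip [0.699 0.051 0.147] hd 0.0242 [0.13 0.23 0.76]
violet {'top': 129, 'scene': 85} ctr [0.6902 0.0068 0.0913] tilt 0.52 az 0.49 low [ 0.657 -0.011  0.026] tip [0.723 0.024 0.156] hd 0.0299 [0.1  0.24 0.27]
```

Fits put yellow and red on the mug floor. Violet sits a little higher, with its centre at 91 mm and tilt 0.52, which is within limits. I'll wait a moment and check that it is at rest.

Call:
servo_tool:
  steps:
    - {"delta_pos":[0,0,-0.01],"rot":[0,0,0]}
    - {"delta_pos":[0,0,-0.02],"rot":[0,0,0]}
    - {"delta_pos":[0,0,-0.02],"rot":[0,0,0]}
    - {"delta_pos":[0,0,-0.02],"rot":[0,0,0]}
    - {"delta_pos":[0,0,-0.02],"rot":[0,0,0]}

```text
clock: 45.1
tcp_pos: [0.669, -0.1873, 0.2856]
ee_rot: [[0.415, 0.565, 0.713], [0.283, -0.825, 0.489], [0.865, -0.001, -0.502]]
force: [-0.7, 0.8, -0.9]
opening: 0.348
grip_force: 0.0
```

```bash
python3 f5.py; python3 mk.py | tail -3; python3 chk.py | tail -3
```

```text
yellow {'top': 124, 'scene': 50} ctr [0.6828 0.0213 0.0774] tilt 0.44 az 0.55 low [0.655 0.004 0.01 ] tip [0.71  0.038 0.145] hd 0.0231 [0.39 0.3  0.66]
red {'top': 112, 'scene': 27} ctr [0.6749 0.0336 0.0791] tilt 0.41 az 0.64 low [0.651 0.016 0.01 ] tip [0.699 0.051 0.148] hd 0.0245 [0.13 0.25 0.77]
violet {'top': 129, 'scene': 85} ctr [0.6871 0.0061 0.0926] tilt 0.58 az 0.46 low [ 0.651 -0.012  0.03 ] tip [0.724 0.024 0.156] hd 0.0272 [0.13 0.24 0.24]
t 45.35 tcp [ 0.6692 -0.1868  0.285 ] psi 0.5972 z [ 0.712  0.49  -0.503] F [-0.3 -0.7 -0. ] op 0.352 g 0.0 q [-0.74  0.15  1.87  1.16  1.16 -0.3 ]
mug scene 0.69 [319. 240.] [0.654 0.009] 1312
   FIT mug [0.6585 0.0125] 0.18
plug_grey [(0.8, array([473.6, 214.3]), array([[ 0.606, -0.282,  0.05 ]]))]
plug_blue [(0.85, array([469.2, 252. ]), array([[ 0.513, -0.281,  0.05 ]]))]
plug_black [(0.54, array([465.2, 278.7]), array([[ 0.449, -0.278,  0.05 ]])), (0.18, array([467.2, 250.4]), array([[ 0.516, -0.276,  0.05 ]]))]
```

```bash
python3 -c "
from bench import robot
print(robot.job_done())"
```

```text
the job is handed in; nothing more can be done
None
```

The job is handed in, with no verdict returned: my last camera checks showed the switch off, all three plugs in the tray, the yellow, red and violet markers standing in the upright mug (no green one was on the table), and the violet's centre at about 92 mm, close to the 100 mm limit.

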